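Change the filter cassettes of the desk air sampler

TASK

First shut the air sampler's valve with its lever. Then take every exposed filter cassette out of its port (press down, quarter turn counter-clockwise, lift) and stand it upright in the open sample box, never tipping it over, and fit every fresh cassette standing on the desk into a port of its own: push it down home and twist it a quarter turn clockwise until it locks. Last, set the valve lever half open, to 45 degrees; leave the label pad, stamp and loupe alone.

Things in the scene. Friction and masses are not known exactly. Their poses are not given: they have to be found in the camera images.
- sampler: desk air sampler, fixed: grey metal housing 110 x 325 mm, 34 mm high; on it three bayonet collars in a row along y, 80 mm apart; behind the row (+x) a black pump casing 74 mm high, its front 53 mm from the row; at the right-hand end (-y) a valve lever. Origin on the desk below the row; x to its back, y along the row to the left, z up. The ports and lever_pivot share these axes.
- port0 (a point): left-hand port (largest y): centre of the mouth of its collar, on the top face, 58 mm above the desk. Collar 74 mm across outside; throat 43 mm wide with two notches for a cassette's lugs, at front and back, so a cassette goes in with its wing along the sampler's x (yaw within about 5 degrees). All three ports are alike: see port1 and port2.
- port1 (a point): middle port, like port0. Pushing in: a sprung seal meets the foot 4 mm below the mouth and pushes back (1.4 N there, 6.3 N when home). Home is 15 mm deep: the body sits on the collar, half-way point 17 mm above the mouth. Held down there it turns clockwise seen from above, a quarter turn to a stop (wing then along y). Let go, the seal lifts it 4.5 mm into a pocket: locked.
- port2 (a point): right-hand port (smallest y), like port0. A locked cassette has its wing along the sampler's y (within 8 degrees) and its half-way point 21.5 mm above the mouth; it cannot be turned unless pressed down first. To take one out: press it down home (17 mm), turn it counter-clockwise a quarter turn to the stop (wing along x), lift.
- lever_pivot (a point): axis of the valve lever, fixed to the sampler, given at the height of the middle of the lever's knob, 66 mm above the desk.
- lever_knob (a point): middle of the upright black knob at the end of the valve lever: a round post 16 mm across, free from 53 to 84 mm above the desk, 70 mm from the pivot. This point is 66 mm above the desk.
- lever (a joint): valve lever's angle, rad, about its vertical axis: 0 = shut, against its stop, pointing straight to the sampler's front (-x); grows counter-clockwise seen from above to 1.571 = fully open, at the other stop, pointing right (-y). The plate under it has marks every 15 degrees, long ones at 0, 45 and 90. It stays where it is left; it takes 2 N at the knob.
- box_floor (a point): middle of the inner floor (4 mm above the desk) of the sample box: an open grey plastic tray 145 x 145 mm outside, walls 4 mm thick and 36 mm high, empty at the start, with room for four cassettes, two by two, 70 mm apart. It stands fast. z points up.
- old0_mid (a point): exposed (used) filter cassette, locked in port0 at the start; two or three of old0 to old2 are present (any other is None). White, 55 mm across, 64 mm tall, 0.09 kg. This point: on its axis half-way up, 32 mm above its underside; z up along the axis. See old1 and old2 for its shape; all cassettes are alike.
- old1_mid (a point): exposed cassette, locked in port1 at the start if present. Shape: on top an upright grip wing 46 mm long (along its x), 13 mm thick (y), from 36 to 64 mm above the underside; below it a ribbed body 55 mm across, from 15 to 36 mm. Point as old0.
- old2_mid (a point): exposed cassette, locked in port2 at the start if present. Shape: at the bottom a round grey foot 40 mm across and 15 mm high, with two bayonet lugs (8 mm wide, 4 mm thick, 2 to 6 mm above the underside, out to 26 mm from the axis) on opposite sides along x, in line with the wing. Point as old0.
- fresh0_mid (a point): fresh filter cassette, alike old0 to old2, standing upright on the desk in front of the sampler at the start, at any yaw; two or three of fresh0 to fresh2 are present (any other is None). Point on its axis half-way up, 32 mm above its underside; x along the wing and lugs.
- fresh1_mid (a point): fresh filter cassette, alike old0 to old2, standing upright on the desk in front of the sampler at the start, at any yaw; two or three of fresh0 to fresh2 are present (any other is None). Point on its axis half-way up, 32 mm above its underside; x along the wing and lugs.
- fresh2_mid (a point): fresh filter cassette, alike old0 to old2, standing upright on the desk in front of the sampler at the start, at any yaw; two or three of fresh0 to fresh2 are present (any other is None). Point on its axis half-way up, 32 mm above its underside; x along the wing and lugs.
- label_pad: bystander: pad of labels, 74 x 105 x 11 mm, lying on the desk; origin at the centre of its underside. Not part of the job: leave it where it is.
- stamp: bystander: wooden hand stamp, 62 mm tall; origin at the centre of its underside. Not part of the job: leave it where it is.
- loupe: bystander: black standing loupe, 39 mm across, 26 mm tall; origin at the centre of its underside. Not part of the job: leave it where it is.
Not all that is in view belongs to the job. What is shaped like the part that bears fresh1_mid but red is not meant.

How it is judged:
By the outcome, as a careful person would: the job done as asked, in the order asked, and still so for the second after the job is handed in, with the robot touching nothing.
Of fresh0, fresh1, fresh2 only 2 to 3 are there at a start; the rules pass over those that are not, and their reading is None.
Of old0, old1, old2 only 2 to 3 are there at a start; the rules pass over those that are not, and their reading is None.
At some moment in a run one of fresh0, fresh1, fresh2 may be knocked a few centimetres aside while the robot is not near it.
It also fails if it takes over 210 s, if anything falls off the work surface, if the arm or the gripper's body presses on something with over 40 N, if the wrist force passes 120 N, or if a joint passes its speed limit or range.

ROBOT

A 6-joint arm with a two-finger parallel gripper is mounted at the origin on a cart in front of the work surface, level with it; the furniture and walls round the work are solid. World frame = base frame: x ahead of the robot, y to its left, z up, the work surface at z = 0. Lengths are in m, angles in degrees, forces in N, time in s.
With the tool pointing down it reaches from about 0.35 to 0.8 m from the base axis. Payload 7.3 kg.
Tool frame: the origin (TCP) lies at the very end of the fingers, on their centre line; the grasp point (between the pads) lies robot.grip_point_offset behind it (robot.grip_point_offset is the distance from the TCP to the grasp point, in m); y points along the fingers, x is the direction in which the jaws open and shut, and the axes are right-handed (so a half turn about y gives the same grasp; the last joint's range is limited). The gripper opens to 85 mm and grips with 20 to 120 N. Pads are 22 mm wide; open, the fingers measure 114 mm over their backs; the gripper's body (76 mm by 85 mm) begins 54 mm behind the grasp point. The pads swing forward as they close: fully open they stand 13 mm farther back than shut.
Start: joints at [-79.985, 19.595, 87.324, -0, 73.075, -8.365], TCP at [0.166, -0.498, 0.231] pointing down, gripper open.
Joint ranges: [-145.02, 145.02], [-44.19, 115.74], [2.07, 154.8], [-57.11, 237.11], [16.16, 152.29], [-177.93, 177.93]. Speed limits (degrees/s): [147.25, 147.25, 180, 180, 180, 180].

INTERFACE

Orientations are given as a 3x3 rotation matrix whose columns are the frame's x, y, z axes.
In Python, from rig import robot, eyes, job gives the robot as it stands. The module is installed in compiled form; this text tells all that it offers.
- The arm moves only by the shell command python3 -m inch 'ROWS'. ROWS is JSON, one flat list of numbers, 7 for each row, row after row: the shift along the tool's x, y, z in cm, then the turn, a rotation vector about the tool's x, y, z in rad, then the opening, from 0 (shut) to 1 (fully open). A call has 1 to 5 rows; each row is the pose to reach, as a shift and turn from the pose commanded when the call began, along the tool's axes at that moment; what a row does not reach only later rows make up. A row lasts 1/10 s, in which the tool goes at most 50 mm and 8.59 degrees, less where a joint would pass 70% of its speed; a pose out of reach is approached as far as the arm can. A call with a gripper value outside its range is refused whole. The fingers move at their own pace and stop on an object; the grip force is fixed at half the most. Time passes only in rows, so rows that repeat a pose let the fingers close. It gives the time, the measured TCP pose, the force and the opening at its end, in the units of the state.
- robot.observe(): the state, without advancing time (a new reading comes with each control period).
- eyes.get_image(name): name is "scene" or "top" or "wrist"; returns a dict with "pixels" (420x560x3 uint8, red, green, blue), "z_map" (420x560 float32, m along the optical axis (not along the pixel's ray), 0 where there is no reading), "fovy" (degrees; the focal length in pixels is half the picture's height over the tangent of half this angle, whatever the lens; pixels are square), "cx", "cy" (the principal point, pixels), "origin" and "orientation" of the camera in the world. Camera axes: x right, y up, looking along -z (the intrinsics and any distortion apply to the point x, -y, -z); pixel columns grow to the right and rows downward; lengths in m; the calibration is good to about 2 mm. A picture is of the moment at which its call begins.
- job.finish_job(): hands the job in, once; it reports no verdict.
The state is a dict: "clock": time; "qpos": joint angles; "joint_vel": joint speeds; "joint_torque": joint torques, N m; "tcp_pos": TCP position; "tool_rot": TCP orientation; "force": force on the tool from outside, world axes, zero at the start; "wrist_torque": the same for the moment, N m; "grip_width": opening from 0.0 (shut) to 1.0 (fully open).
Only numpy, scipy, OpenCV 4.12 (cv2) and the standard library are available. Lean on these libraries where they do the work, as an engineer would, in place of code of your own. Each camera call takes 0.05 s, during which the arm holds its last target.

## Working session

There is one attempt and no reset: what is moved stays moved. The work goes in short steps, Python scripts to look and compute and a shell command to move; the robot and the scene stay as the last step left them, time stands still between calls to the robot, and variables do not carry over. Pictures are saved under pics/ and viewed, and the job is handed in when it is done.

```bash
mkdir -p pics; ls; python3 - <<'E'
from rig import robot, eyes, job
import cv2
print(robot.observe(), robot.grip_point_offset)
for n in ["scene","top","wrist"]:
    d=eyes.get_image(n)
    print(n,d["fovy"],d["cx"],d["cy"],d["origin"],d["orientation"],[k for k in d])
    cv2.imwrite(f"pics/{n}0.png",d["pixels"][:,:,::-1])
E
```

```text
pics
{'clock': 0.0, 'qpos': array([-7.99864275e+01,  1.96370244e+01,  8.73774329e+01,  9.09454574e-04,
        7.30748158e+01, -8.36422496e+00]), 'joint_vel': array([-0.03451604,  0.02063527, -0.0985396 , -0.05200542,  0.03450635,
        0.05686366]), 'joint_torque': array([ 2.19492205e-03, -4.33674717e+01, -2.46008992e+01,  1.40291368e-04,
        7.80021044e-03, -3.11857104e-05]), 'tcp_pos': array([ 0.16548603, -0.49781243,  0.2306194 ]), 'tool_rot': array([[ 3.15276724e-01, -2.55972415e-04,  9.48999748e-01],
       [-9.48998534e-01,  1.53701569e-03,  3.15276735e-01],
       [-1.53932965e-03, -9.99998786e-01,  2.41667826e-04]]), 'force': array([-0.5597883 ,  0.02893165, -0.61498535]), 'wrist_torque': array([ 0.00680746,  0.0197749 , -0.03048497]), 'grip_width': 0.9992410114666233} 0.0187
scene 53.98841509101665 274.53131259884884 214.47646700247296 [-0.28730013 -0.40999576  0.60184888] [[ 0.63702794  0.37985881 -0.67074785]
 [-0.77080871  0.32183291 -0.54979769]
 [ 0.00702324  0.86725478  0.49781504]] ['pixels', 'z_map', 'fovy', 'cx', 'cy', 'origin', 'orientation']
top 42.030592114329494 281.8678865401288 211.7048268627151 [0.35216408 0.16461754 1.35581276] [[ 0.03046785  0.99750111 -0.06374366]
 [-0.99922846  0.02881525 -0.02668657]
 [-0.0247831   0.06450756  0.99760943]] ['pixels', 'z_map', 'fovy', 'cx', 'cy', 'origin', 'orientation']
wrist 60.349648119169586 276.47846813655633 215.536266251734 [ 0.24067128 -0.47368389  0.37305357] [[ 3.16649119e-01  9.01946379e-01  2.93642751e-01]
 [-9.48542684e-01  3.01203478e-01  9.76895174e-02]
 [-3.35511640e-04 -3.09465983e-01  9.50910455e-01]] ['pixels', 'z_map', 'fovy', 'cx', 'cy', 'origin', 'orientation']
```

View pics/scene0.png

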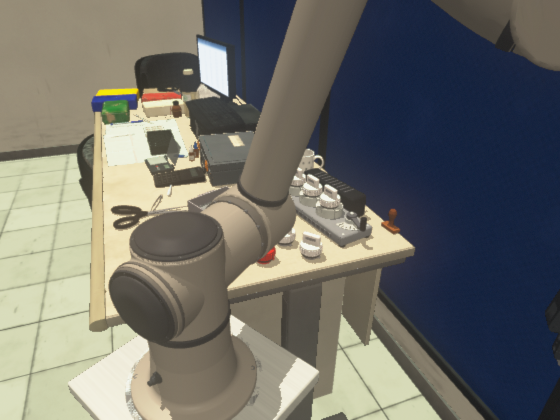

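View pics/top0.png

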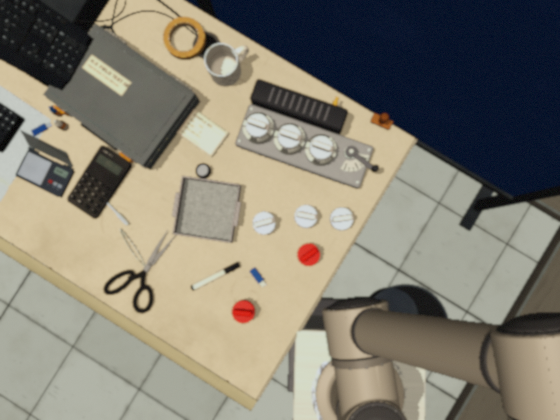

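View pics/wrist0.png

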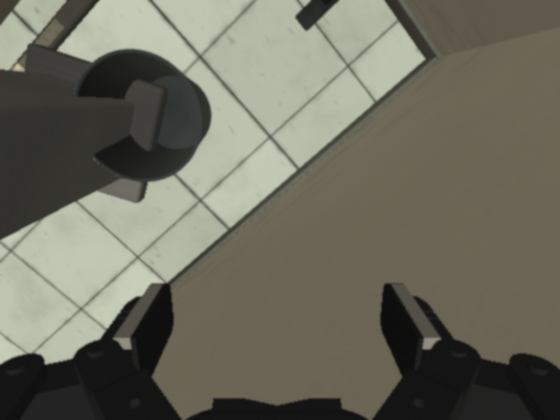

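```bash
cat > h.py <<'E'
import numpy as np, cv2
from rig import robot, eyes, job
def world(d):
    h,w=d["z_map"].shape; f=h/2/np.tan(np.radians(d["fovy"]/2))
    u,v=np.meshgrid(np.arange(w),np.arange(h)); Z=d["z_map"]
    P=np.stack([(u-d["cx"])/f*Z,-(v-d["cy"])/f*Z,-Z],-1)
    W=P@np.array(d["orientation"]).T+np.array(d["origin"]); W[Z==0]=np.nan
    return W
def ray(d,u,v,z):
    h=420; f=h/2/np.tan(np.radians(d["fovy"]/2))
    r=np.array(d["orientation"])@np.array([(u-d["cx"])/f,-(v-d["cy"])/f,-1.]); o=np.array(d["origin"])
    return o+r*(z-o[2])/r[2]
def proj(d,p):
    f=210/np.tan(np.radians(d["fovy"]/2)); c=np.array(d["orientation"]).T@(np.array(p)-np.array(d["origin"]))
    return d["cx"]+f*c[0]/-c[2], d["cy"]-f*c[1]/-c[2]
def go(x,y,z,jaw=None):
    """shift in tool axes to TCP x,y,z; jaw = world yaw (deg) wanted for tool x axis (mod 180)"""
    s=robot.observe(); R=s["tool_rot"]; e=R.T@(np.array([x,y,z])-s["tcp_pos"])
    yaw=np.degrees(np.arctan2(R[1,0],R[0,0])); print("shift cm",np.round(e*100,2),"yaw now %.2f"%yaw,"q",np.round(s["qpos"],1),"t",s["clock"])
    if jaw is not None:
        a=(jaw-yaw+90)%180-90; print("turn y rad: %.4f (or %.4f), rows %.1f"%(-np.radians(a),-np.radians(a-180*np.sign(a)),abs(a)/8.59))
        # tilt fix
    print("tilt: down.y axis",np.round(R[:,1],4))
def save(d,name,crop=None,k=1):
    im=d["pixels"][:,:,::-1]
    if crop: im=im[crop[1]:crop[3],crop[0]:crop[2]]
    im=cv2.resize(im,None,fx=k,fy=k,interpolation=cv2.INTER_CUBIC); cv2.imwrite("pics/"+name,im)
E
python3 - <<'E'
from h import *
d=eyes.get_image("top"); W=world(d); np.savez("top.npz",W=W,px=d["pixels"])
save(d,"top1.png",(170,70,420,270),3)
for u,v in [(256,126),(289,138),(321,150),(264,222),(306,216),(342,218),(309,254),(244,311),(375,168),(352,152),(210,208),(203,170),(205,133),(382,120),(250,250),(300,160)]:
    print((u,v),np.round(W[v,u],4))
E
```

```text
(256, 126) [0.6317 0.2649 0.0951]
(289, 138) [0.6067 0.1871 0.0884]
(321, 150) [0.5806 0.1114 0.0861]
(264, 222) [0.4092 0.2409 0.0604]
(306, 216) [0.4259 0.1419 0.0682]
(342, 218) [0.4239 0.0568 0.0645]
(309, 254) [0.3369 0.1323 0.067 ]
(244, 311) [0.1986 0.2811 0.0618]
(375, 168) [ 0.5417 -0.0154  0.0854]
(352, 152) [0.5829 0.0361 0.0576]
(210, 208) [0.4425 0.3797 0.005 ]
(203, 170) [0.5351 0.3983 0.02  ]
(205, 133) [0.6296 0.3987 0.0104]
(382, 120) [ 0.6614 -0.0334  0.0604]
(250, 250) [ 0.3414  0.2771 -0.0021]
(300, 160) [0.5635 0.1597 0.038 ]
```

View pics/top1.png

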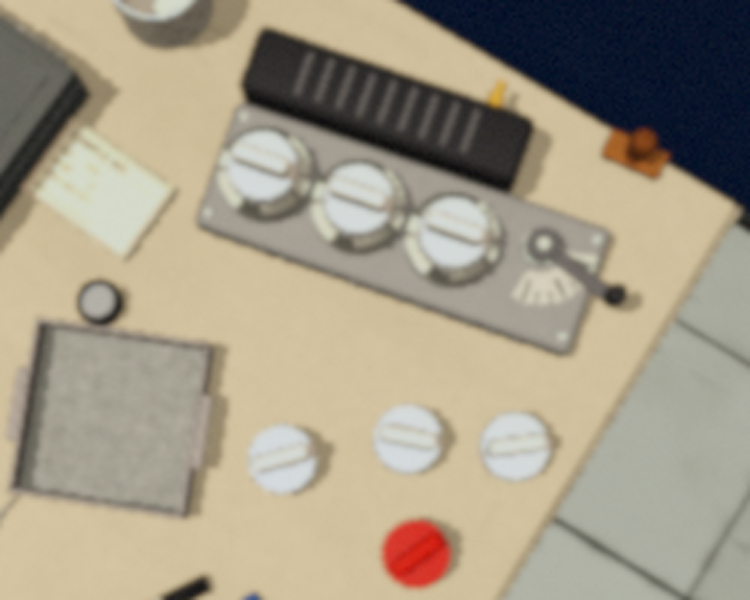

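```bash
cat > seg.py <<'E'
from h import *
def meas(d,W,c,base,r=0.036):
    """cassette near c (xy) with underside height base: body centre by colour-mask circle; wing yaw by depth PCA"""
    px=d["pixels"].astype(int); rr=np.hypot(W[...,0]-c[0],W[...,1]-c[1])
    wing=(rr<r)&(W[...,2]>base+0.050)
    p=W[wing]; 
    mw=p[:,:2].mean(0); q=p[:,:2]-mw; e,v=np.linalg.eigh(q.T@q/len(q)); yaw=np.degrees(np.arctan2(v[1,1],v[0,1]))%180
    body=(rr<r)&(W[...,2]>base+0.025)
    cs,_=cv2.findContours(body.astype(np.uint8),cv2.RETR_EXTERNAL,cv2.CHAIN_APPROX_NONE)
    k=max(cs,key=cv2.contourArea); (u,vv),rad=cv2.minEnclosingCircle(k)
    M=cv2.moments(k); uc,vc=M["m10"]/M["m00"],M["m01"]/M["m00"]
    pc=ray(d,uc,vc,base+0.036)
    return dict(n=len(p),wing_z=np.median(p[:,2]).round(4),wing_c=mw.round(4),std=np.sqrt(e).round(4),yaw=yaw.round(1),px=(round(uc,1),round(vc,1)),body_c=pc[:2].round(4),area_r=np.sqrt(M["m00"]/np.pi).round(1))
E
python3 - <<'E'
from seg import *
d=eyes.get_image("top"); W=world(d)
for n,c,b in [("f0",(.409,.241),0),("f1",(.426,.142),0),("f2",(.424,.057),0),("o0",(.63,.265),.0475),("o1",(.606,.187),.0475),("o2",(.58,.111),.0475)]:
    print(n,meas(d,W,c,b))
# box: pixels of floor, by depth -> walls
rr=np.hypot(W[...,0]-.4425,W[...,1]-.38)
m=(rr<.13)&(W[...,2]>.02); 
m[:, 250:]=False
cs,_=cv2.findContours(m.astype(np.uint8),cv2.RETR_EXTERNAL,cv2.CHAIN_APPROX_NONE)
for k in cs:
    if cv2.contourArea(k)>50 or len(k)>40: print("box",cv2.minAreaRect(k), ray(d,*cv2.minAreaRect(k)[0],.036).round(4))
k=W[(rr<.13)&(W[...,2]>.065)&(W[...,1]<.3)]
m=(np.hypot(W[...,0]-.5417,W[...,1]+.0154)<.014)&(W[...,2]>.07); print("knob",W[m].mean(0),m.sum())
# desk height check
print("desk",np.nanmedian(W[235:245,270:330,2]), "sampler",np.nanmedian(W[158:164,290:305,2]))
E
```

```text
f0 {'n': 104, 'wing_z': np.float64(0.0626), 'wing_c': array([0.409 , 0.2441]), 'std': array([0.0038, 0.0127]), 'yaw': np.float64(107.7), 'px': (263.2, 222.4), 'body_c': array([0.4092, 0.2444]), 'area_r': np.float64(11.0)}
f1 {'n': 107, 'wing_z': np.float64(0.0623), 'wing_c': array([0.4285, 0.1438]), 'std': array([0.0039, 0.0126]), 'yaw': np.float64(80.4), 'px': (305.0, 215.5), 'body_c': array([0.4289, 0.1436]), 'area_r': np.float64(11.0)}
f2 {'n': 110, 'wing_z': np.float64(0.0623), 'wing_c': array([0.4248, 0.0577]), 'std': array([0.0038, 0.0133]), 'yaw': np.float64(99.8), 'px': (340.7, 218.3), 'body_c': array([0.4246, 0.0575]), 'area_r': np.float64(11.1)}
o0 {'n': 120, 'wing_z': np.float64(0.1096), 'wing_c': array([0.6369, 0.2637]), 'std': array([0.0038, 0.0131]), 'yaw': np.float64(71.5), 'px': (256.8, 124.9), 'body_c': array([0.6369, 0.2642]), 'area_r': np.float64(11.4)}
o1 {'n': 123, 'wing_z': np.float64(0.11), 'wing_c': array([0.6122, 0.1886]), 'std': array([0.0039, 0.0129]), 'yaw': np.float64(72.5), 'px': (288.5, 136.0), 'body_c': array([0.6123, 0.1885]), 'area_r': np.float64(11.4)}
o2 {'n': 123, 'wing_z': np.float64(0.1102), 'wing_c': array([0.5876, 0.1128]), 'std': array([0.0038, 0.0127]), 'yaw': np.float64(71.8), 'px': (320.5, 147.3), 'body_c': array([0.5874, 0.1126]), 'area_r': np.float64(11.4)}
box ((205.48265075683594, 208.61270141601562), (66.22090911865234, 59.60641860961914), 8.746162414550781) [0.4387 0.3857 0.036 ]
box ((202.0, 169.5), (13.0, 14.0), 90.0) [0.5341 0.398  0.036 ]
knob [ 0.54403718 -0.01555213  0.08180299] 40
desk -0.000562418851486779 sampler 0.033164138294824674
```

```bash
python3 - <<'E'
from seg import *
for name in ["top","scene"]:
    d=eyes.get_image(name); px=d["pixels"].astype(int)
    mx,mn=px.max(2),px.min(2)
    m=((mn>165)&(mx-mn<45)).astype(np.uint8)
    m=cv2.morphologyEx(m,cv2.MORPH_CLOSE,np.ones((3,3)))
    n,l,s,c=cv2.connectedComponentsWithStats(m)
    for i in range(1,n):
        if name=="top" and 200<s[i,4]<700: print(name,s[i],c[i].round(1), ray(d,*c[i],.036)[:2].round(4),ray(d,*c[i],.0835)[:2].round(4))
    if name=="scene":
        for p in [(.4289,.1436,.064),(.4246,.0575,.064),(.5874,.1126,.1115),(.544,-.0155,.084)]: print(p,proj(d,p))
        W=world(d); save(d,"scene1.png",(240,140,420,280),4)
        for g,b in [((.4289,.1436),0),((.4246,.0575),0),((.5874,.1126),.0475),((.612,.1885),.0475)]: print(meas(d,W,g,b))
        m=(np.hypot(W[...,0]-.5417,W[...,1]+.0154)<.014)&(W[...,2]>.07); print("knob",W[m].mean(0),m.sum())
E
```

```text
top [211  42  34  34 346] [229.9  60.5] [0.8069 0.3396] [0.7906 0.3333]
top [ 84  57  45  37 553] [105.3  75.1] [0.7631 0.648 ] [0.7483 0.6306]
top [243 114  27  25 475] [254.9 125.3] [0.6464 0.2724] [0.6358 0.2685]
top [274 125  27  24 479] [286.7 136.5] [0.6207 0.1936] [0.611  0.1926]
top [305 136  28  25 513] [318.7 147.7] [0.5952 0.115 ] [0.5865 0.1168]
top [ 22 156  27  26 366] [ 35.7 168.4] [0.5256 0.8088] [0.5194 0.7856]
top [293 204  24  24 443] [304.7 215.5] [0.4288 0.1445] [0.426  0.1452]
top [329 207  24  24 441] [340.8 218.3] [0.4246 0.0573] [0.422  0.0612]
top [251 210  24  26 444] [262.5 222.7] [0.4086 0.2461] [0.4066 0.2431]
(0.4289, 0.1436, 0.064) (np.float64(284.6155083678074), np.float64(220.83421510936367))
(0.4246, 0.0575, 0.064) (np.float64(311.29153620013795), np.float64(233.22200653332902))
(0.5874, 0.1126, 0.1115) (np.float64(330.1837215509294), np.float64(186.752745009871))
(0.544, -0.0155, 0.084) (np.float64(363.1268964534767), np.float64(217.0198029859797))
{'n': 0, 'wing_z': np.float64(nan), 'wing_c': array([nan, nan]), 'std': array([nan, nan]), 'yaw': np.
[... 546 characters left out ...]
ng_z': np.float64(0.1074), 'wing_c': array([0.6064, 0.1841]), 'std': array([0.0033, 0.0139]), 'yaw': np.float64(73.8), 'px': (312.0, 184.8), 'body_c': array([0.614 , 0.1897]), 'area_r': np.float64(8.5)}
knob [ 0.53855901 -0.01939873  0.0780785 ] 46seg.py:7: RuntimeWarning: Mean of empty slice.
  mw=p[:,:2].mean(0); q=p[:,:2]-mw; e,v=np.linalg.eigh(q.T@q/len(q)); yaw=np.degrees(np.arctan2(v[1,1],v[0,1]))%180
  ret = um.true_divide(
seg.py:7: RuntimeWarning: invalid value encountered in divide
  mw=p[:,:2].mean(0); q=p[:,:2]-mw; e,v=np.linalg.eigh(q.T@q/len(q)); yaw=np.degrees(np.arctan2(v[1,1],v[0,1]))%180
  return _methods._mean(a, axis=axis, dtype=dtype,
  ret = ret.dtype.type(ret / rcount)
```

View pics/scene1.png

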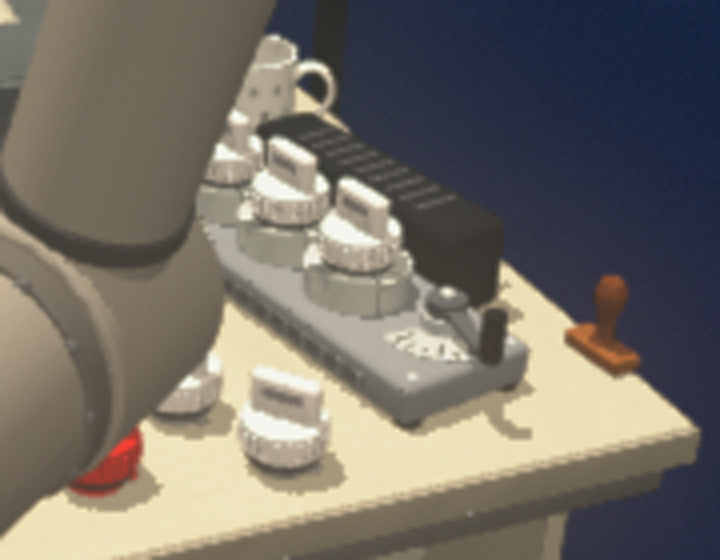

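```bash
python3 - <<'E'
from h import *
go(.5,-.05,.22,-38.1)
E
```

```text
shift cm [-31.98   1.13  45.87] yaw now -71.62 q [-80.   19.6  87.3   0.   73.1  -8.4] t 0.35
turn y rad: -0.5851 (or 2.5565), rows 3.9
tilt: down.y axis [-0.e+00  2.e-04 -1.e+00]
```

```bash
for i in 1 2 3; do python3 -m inch '[-10.7,0.4,15.3,0,0,0,1, -10.7,0.4,15.3,0,0,0,1, -10.7,0.4,15.3,0,0,0,1, -10.7,0.4,15.3,0,0,0,1, -10.7,0.4,15.3,0,0,0,1]'; done; python3 -m inch '[0,0,0,0,-0.585,0,0.5, 0,0,0,0,-0.585,0,0.5, 0,0,0,0,-0.585,0,0.5, 0,0,0,0,-0.585,0,0.5, 0,0,0,0,-0.585,0,0.5]'
python3 - <<'E'
from h import *
d=eyes.get_image("wrist"); save(d,"w1.png")
go(.5,-.05,.22,-38.1)
E
```

```text
clock: 0.85
tcp_pos: [0.2789, -0.345, 0.2274]
tool_rot: [[0.319, 0.001, 0.948], [-0.948, 0.001, 0.319], [-0.001, -1.0, 0.001]]
force: [-0.7, -1.4, 0.2]
grip_width: 1.002
clock: 1.35
tcp_pos: [0.3902, -0.1961, 0.2233]
tool_rot: [[0.32, 0.001, 0.948], [-0.948, 0.001, 0.32], [-0.0, -1.0, 0.001]]
force: [0.0, -0.3, 0.0]
grip_width: 0.999
clock: 1.85
tcp_pos: [0.5019, -0.0468, 0.2189]
tool_rot: [[0.319, 0.001, 0.948], [-0.948, 0.0, 0.319], [-0.0, -1.0, 0.001]]
force: [-0.0, 0.4, -0.6]
grip_width: 0.997
clock: 2.35
tcp_pos: [0.4997, -0.0505, 0.2193]
tool_rot: [[0.787, -0.0, 0.617], [-0.617, -0.001, 0.787], [0.0, -1.0, -0.001]]
force: [0.0, -0.1, -0.1]
grip_width: 0.497
shift cm [ 0.01 -0.07  0.04] yaw now -38.35 q [-14.5  17.8  91.9  -0.   70.2  23.9] t 2.4
turn y rad: -0.0043 (or 3.1373), rows 0.0
tilt: down.y axis [-1.e-04 -5.e-04 -1.e+00]
```

View pics/w1.png

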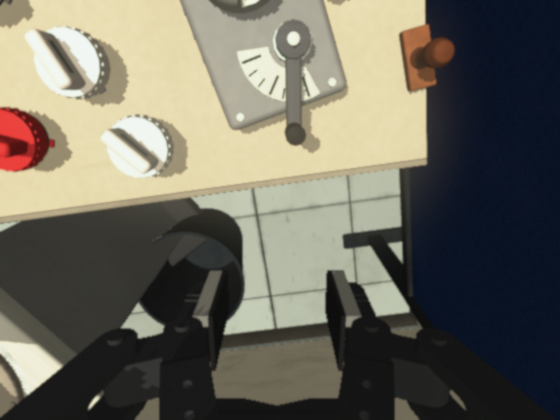

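```bash
python3 - <<'E'
from h import *
d=eyes.get_image("wrist"); W=world(d)
save(d,"w2.png",(230,0,360,160),5)
for u,v in [(295,132),(292,38),(293,90)]: print((u,v),W[v,u].round(4))
m=(np.hypot(W[...,0]-.544,W[...,1]+.0155)<.02)&(W[...,2]>.075); print("knob",np.nanmedian(W[m],0),W[m].mean(0),m.sum()); v,u=np.where(m); print(u.mean(),v.mean()); print(ray(d,u.mean(),v.mean(),.084))
print(ray(d,292.5,38,W[38,292,2]))
E
```

```text
(295, 132) [ 0.5447 -0.0168  0.084 ]
(292, 38) [0.5847 0.0375 0.06  ]
(293, 90) [0.5631 0.0074 0.0525]
knob [ 0.5434342  -0.01847738  0.08329317] [ 0.54336786 -0.01847688  0.08303649] 346
294.9653179190751 134.76300578034682
[ 0.54339508 -0.01836474  0.084     ]
[0.5850447  0.03728861 0.06001143]
```

View pics/w2.png

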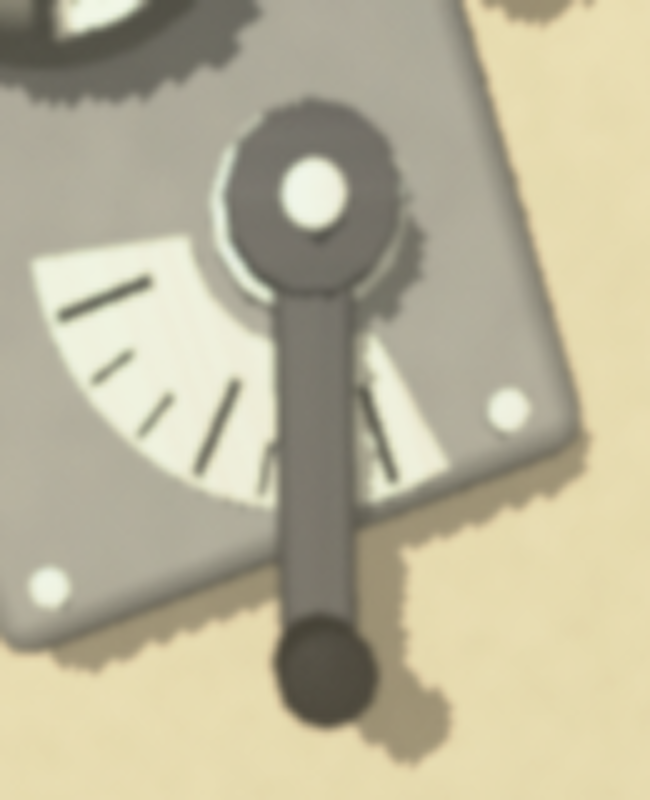

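```bash
python3 - <<'E'
from h import *
go(.5434,-.0184,.057,-36.8)
E
```

```text
shift cm [ 1.46 16.23  5.2 ] yaw now -38.38 q [-14.5  17.8  91.9  -0.   70.2  23.9] t 2.45
turn y rad: -0.0276 (or 3.1140), rows 0.2
tilt: down.y axis [-1.e-04 -4.e-04 -1.e+00]
```

```bash
python3 -m inch '[1.46,9,5.2,0,-0.028,0,0.4, 1.46,9,5.2,0,-0.028,0,0.4, 1.46,9,5.2,0,-0.028,0,0.4]'; python3 -m inch '[0,3,0,0,0,0,0.4, 0,6,0,0,0,0,0.4, 0,7.2,0,0,0,0,0.4, 0,7.2,0,0,0,0,0.4]'
python3 - <<'E'
from h import *
d=eyes.get_image("wrist"); save(d,"w3.png")
E
```

```text
clock: 2.75
tcp_pos: [0.5419, -0.0159, 0.1239]
tool_rot: [[0.803, -0.009, 0.597], [-0.597, 0.002, 0.803], [-0.008, -1.0, -0.004]]
force: [-0.5, -0.1, -0.2]
grip_width: 0.403
clock: 3.15
tcp_pos: [0.5427, -0.0174, 0.0567]
tool_rot: [[0.803, -0.002, 0.596], [-0.596, 0.0, 0.803], [-0.002, -1.0, -0.001]]
force: [-0.1, 0.1, -0.1]
grip_width: 0.402
```

View pics/w3.png

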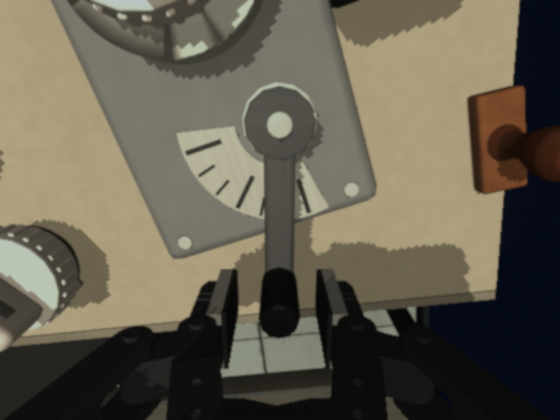

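```bash
python3 -m inch '[0,0,0,0,0,0,0.25, 0,0,0,0,0,0,0.25]'; python3 -m inch '[-0.907,0,0.059,0,0.13,0,0.25, -1.8,0,0.235,0,0.26,0,0.25, -2.661,0,0.526,0,0.39,0,0.25, -3.478,0,0.925,0,0.52,0,0.25, -4.236,0,1.427,0,0.65,0,0.25]'; python3 -m inch '[-0.907,0,0.059,0,0.13,0,0.25, -1.8,0,0.235,0,0.26,0,0.25, -2.661,0,0.526,0,0.39,0,0.25, -3.478,0,0.925,0,0.52,0,0.25, -3.8,0,1.12,0,0.57,0,0.25]'
python3 - <<'E'
from h import *
d=eyes.get_image("wrist"); save(d,"w4.png")
E
```

```text
clock: 3.4
tcp_pos: [0.5445, -0.0173, 0.059]
tool_rot: [[0.804, 0.003, 0.595], [-0.595, -0.001, 0.804], [0.003, -1.0, 0.001]]
force: [-0.5, -0.2, 0.3]
grip_width: 0.251
clock: 3.9
tcp_pos: [0.5189, 0.0194, 0.0588]
tool_rot: [[0.275, 0.003, 0.962], [-0.962, -0.001, 0.275], [0.002, -1.0, 0.003]]
force: [2.5, -2.3, 1.2]
grip_width: 0.249
clock: 4.4
tcp_pos: [0.5192, 0.0595, 0.0587]
tool_rot: [[-0.286, 0.003, 0.958], [-0.958, -0.001, -0.286], [-0.0, -1.0, 0.003]]
force: [0.1, -3.4, 1.4]
grip_width: 0.253
```

View pics/w4.png

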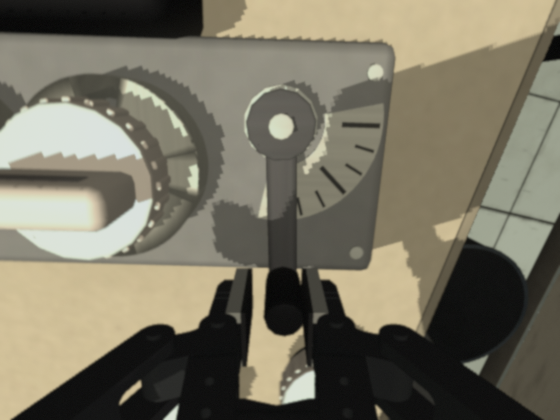

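```bash
python3 -m inch '[-0.2,0,0,0,0,0,0.25, -0.3,0,0,0,0,0,0.25, -0.3,0,0,0,0,0,0.25]';  python3 -m inch '[-0.15,0,0,0,0,0,0.25, -0.3,0,0,0,0,0,0.25, -0.3,0,0,0,0,0,0.25]'
```

```text
clock: 4.75
tcp_pos: [0.5191, 0.0621, 0.0576]
tool_rot: [[-0.282, 0.001, 0.96], [-0.96, -0.0, -0.282], [-0.0, -1.0, 0.001]]
force: [-0.5, -1.1, 0.5]
grip_width: 0.247
clock: 5.05
tcp_pos: [0.5192, 0.063, 0.0574]
tool_rot: [[-0.281, -0.002, 0.96], [-0.96, -0.003, -0.281], [0.004, -1.0, -0.001]]
force: [-3.1, -12.9, 4.8]
grip_width: 0.251
```

```bash
python3 -m inch '[0.5,0,0,0,0,0,0.3, 0.5,0,0,0,0,0,0.4]';  python3 -m inch '[0,-5,0,0,0,0,0.4, 0,-10,0,0,0,0,0.4, 0,-15,0,0,0,0,0.4, 0,-16,0,0,0,0,0.4]'
python3 - <<'E'
from h import *
d=eyes.get_image("wrist"); W=world(d); save(d,"w5.png")
go(.586,.037,.2)
E
```

```text
clock: 5.25
tcp_pos: [0.5181, 0.0601, 0.0571]
tool_rot: [[-0.283, -0.0, 0.959], [-0.959, 0.0, -0.283], [-0.0, -1.0, -0.0]]
force: [-0.3, 0.1, -1.0]
grip_width: 0.399
clock: 5.65
tcp_pos: [0.5209, 0.0607, 0.2232]
tool_rot: [[-0.282, 0.011, 0.959], [-0.959, 0.0, -0.282], [-0.003, -1.0, 0.01]]
force: [1.2, 0.3, 0.2]
grip_width: 0.402
shift cm [0.43 2.27 6.94] yaw now -106.37 q [ -1.7  19.6  88.8   0.   71.1 104.6] t 5.7
tilt: down.y axis [ 9.e-03  2.e-04 -1.e+00]
```

View pics/w5.png

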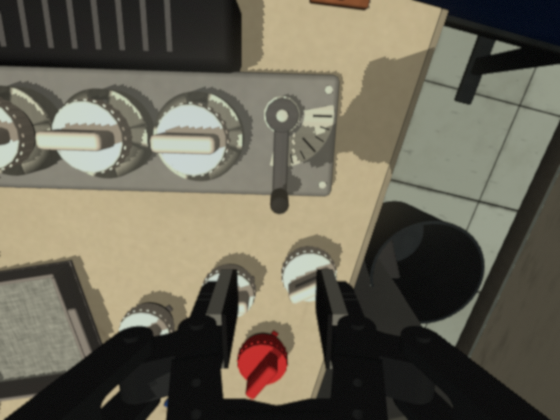

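```bash
python3 - <<'E'
from seg import *
d=eyes.get_image("wrist"); W=world(d)
for n,c,b in [("o2",(.587,.1127),.0475),("o1",(.612,.1885),.0475)]:
    print(n,meas(d,W,c,b)); 
    m=(np.hypot(W[...,0]-c[0],W[...,1]-c[1])<.036)&(W[...,2]>b+.0605); p=W[m][:,:2]; print(cv2.minAreaRect((p*1000).astype(np.float32)))
    m=(np.hypot(W[...,0]-c[0],W[...,1]-c[1])<.036)&(abs(W[...,2]-b-.034)<.004); p=W[m][:,:2]; print("body",cv2.minEnclosingCircle((p*1000).astype(np.float32)))
m=(np.hypot(W[...,0]-.5185,W[...,1]-.0591)<.02)&(W[...,2]>.08); k=W[m].mean(0);v,u=np.where(m);k=ray(d,u.mean(),v.mean(),.084)
p=ray(d,282.5,115.5,.060); print(k,p, np.degrees(np.arctan2(*(k-p)[1::-1]))%360-161.9)
# housing top front edge yaw
m=(abs(W[...,2]-.034)<.006); m[:,340:]=False; m[:60]=False; m[200:]=False
pts=[]
for u in range(20,260,4):
    v=np.where(m[:,u])[0]
    if len(v): pts.append(ray(d,u,v.max(),.034)[:2])
vx,vy,_,_=cv2.fitLine((np.array(pts)*1000).astype(np.float32),cv2.DIST_HUBER,0,.01,.01).ravel(); print("edge yaw",np.degrees(np.arctan2(vy,vx))%180)
E
```

```text
o2 {'n': 1305, 'wing_z': np.float64(0.1105), 'wing_c': array([0.5878, 0.1083]), 'std': array([0.0038, 0.013 ]), 'yaw': np.float64(72.1), 'px': (190.1, 137.7), 'body_c': array([0.5885, 0.109 ]), 'area_r': np.float64(36.6)}
((587.4885864257812, 109.46028900146484), (45.12834548950195, 12.787246704101562), 71.8695068359375)
body ((587.5276489257812, 109.68963623046875), 28.7241153717041)
o1 {'n': 1402, 'wing_z': np.float64(0.1103), 'wing_c': array([0.6118, 0.1827]), 'std': array([0.0038, 0.0135]), 'yaw': np.float64(71.9), 'px': (85.6, 134.6), 'body_c': array([0.6131, 0.1849]), 'area_r': np.float64(38.6)}
((612.091064453125, 185.47152709960938), (45.106502532958984, 12.79692554473877), 72.33334350585938)
body ((612.2222290039062, 185.52316284179688), 28.90125274658203)
[0.37371141 0.09869132 0.084     ] [0.58352988 0.03651277 0.06      ] 1.5930981305668865
edge yaw 72.03735
```

```bash
for i in 1 2; do python3 -m inch '[0,0,0,0,-0.15,0,0.6, 0,0,0,0,-0.3,0,0.6, 0,0,0,0,-0.45,0,0.6, 0,0,0,0,-0.6,0,0.6, 0,0,0,0,-0.75,0,0.6]' | head -3 ; done
python3 - <<'E'
from h import *
go(.5875,.111,.2,-18)
E
```

```text
clock: 6.25
tcp_pos: [0.5172, 0.0605, 0.2147]
tool_rot: [[0.453, -0.005, 0.892], [-0.892, 0.0, 0.453], [-0.002, -1.0, -0.004]]
clock: 6.75
tcp_pos: [0.5172, 0.0606, 0.2146]
tool_rot: [[0.939, -0.005, 0.344], [-0.344, 0.0, 0.939], [-0.004, -1.0, -0.001]]
shift cm [4.88 1.43 7.15] yaw now -20.09 q [-1.8 20.1 89.3  0.  70.8 18.3] t 6.75
turn y rad: -0.0365 (or 3.1051), rows 0.2
tilt: down.y axis [-4.6e-03  4.0e-04 -1.0e+00]
```

```bash
python3 -m inch '[4.88,1.4,7.15,0,-0.037,0,0.6, 4.88,1.4,7.15,0,-0.037,0,0.6, 4.88,1.4,7.15,0,-0.037,0,0.6, 4.88,1.4,7.15,0,-0.037,0,0.6]'
cat > view.py <<'E'
from seg import *
import sys
def wing(d,W,c,b):
    m=(np.hypot(W[...,0]-c[0],W[...,1]-c[1])<.038)&(W[...,2]>b+.0585); m=cv2.morphologyEx(m.astype(np.uint8),cv2.MORPH_OPEN,np.ones((3,3)))>0
    p=W[m][:,:2]; r=cv2.minAreaRect((p*1000).astype(np.float32)); v,u=np.where(m)
    cs,_=cv2.findContours(m.astype(np.uint8),cv2.RETR_EXTERNAL,cv2.CHAIN_APPROX_NONE); k=max(cs,key=cv2.contourArea)[:,0]
    q=np.array([ray(d,a,bb,b+.064)[:2] for a,bb in k])*1000; r2=cv2.minAreaRect(q.astype(np.float32))
    z=np.median(W[m][:,2])
    (cx,cy),(w,h),a=r2; a=a if w>h else a+90
    return dict(c=np.round((cx/1000,cy/1000),4),size=np.round((w,h),1),wing_yaw=round(a%180,2),z=z.round(4),px=(u.mean().round(),v.mean().round()))
E
python3 - <<'E'
from view import *
d=eyes.get_image("wrist"); W=world(d); save(d,"w6.png")
print(wing(d,W,(.5875,.111),.0475)); go(.5875,.111,.2,-18)
E
```

```text
clock: 7.15
tcp_pos: [0.588, 0.1107, 0.2001]
tool_rot: [[0.95, -0.005, 0.314], [-0.314, -0.0, 0.95], [-0.005, -1.0, -0.002]]
force: [-0.4, 0.1, -0.5]
grip_width: 0.601
{'c': array([0.5541, 0.0098]), 'size': array([134.9, 207.6]), 'wing_yaw': 162.06, 'z': np.float64(0.2623), 'px': (np.float64(274.0), np.float64(353.0))}
shift cm [-0.05  0.11  0.07] yaw now -18.31 q [ 3.3 28.8 77.7 -0.  73.8 21.6] t 7.2
turn y rad: -0.0054 (or 3.1362), rows 0.0
tilt: down.y axis [-4.2e-03 -4.0e-04 -1.0e+00]
```

View pics/w6.png

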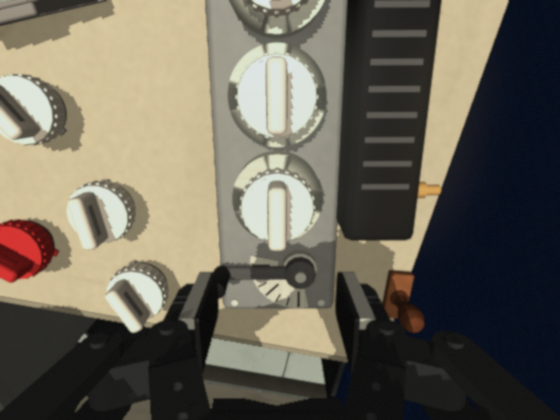

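```bash
sed -i 's/&(W\[...,2\]>b+.0585)/\&(W[...,2]>b+.0585)\&(W[...,2]<b+.072)/' view.py
python3 - <<'E'
from view import *
d=eyes.get_image("wrist"); W=world(d)
for c in [(.5875,.111),(.612,.187)]: print(wing(d,W,c,.0475))
for c in [(.409,.244),(.4287,.1437),(.4247,.0576)]: print(wing(d,W,c,0))
d=eyes.get_image("top"); W=world(d)
for c in [(.5875,.111),(.612,.187)]: print(wing(d,W,c,.0475))
E
for i in 1 2 3 4; do python3 -m inch '[0,0,0,0,0.15,0,0.6, 0,0,0,0,0.3,0,0.6, 0,0,0,0,0.45,0,0.6, 0,0,0,0,0.6,0,0.6, 0,0,0,0,0.75,0,0.6]' | head -1 ; done; python3 -m inch '[0,0,0,0,0.14,0,0.6,0,0,0,0,0.14,0,0.6]'
python3 - <<'E'
from view import *
d=eyes.get_image("wrist"); W=world(d); save(d,"w7.png")
for c in [(.5875,.111),(.612,.187),(.6367,.264)]: print(wing(d,W,c,.0475))
E
```

```text
{'c': array([0.588 , 0.1113]), 'size': array([44.3, 12.7]), 'wing_yaw': 71.3, 'z': np.float64(0.1107), 'px': (np.float64(276.0), np.float64(216.0))}
{'c': array([0.6122, 0.186 ]), 'size': array([44.5, 12.5]), 'wing_yaw': 72.2, 'z': np.float64(0.1107), 'px': (np.float64(276.0), np.float64(94.0))}
{'c': array([0.4144, 0.2311]), 'size': array([14.1, 24.7]), 'wing_yaw': 107.18, 'z': np.float64(0.0625), 'px': (np.float64(10.0), np.float64(124.0))}
{'c': array([0.4305, 0.1415]), 'size': array([45.3, 14.1]), 'wing_yaw': 80.09, 'z': np.float64(0.063), 'px': (np.float64(82.0), np.float64(222.0))}
{'c': array([0.4267, 0.0567]), 'size': array([14.7, 45.4]), 'wing_yaw': 99.8, 'z': np.float64(0.0629), 'px': (np.float64(123.0), np.float64(309.0))}
{'c': array([0.58  , 0.0954]), 'size': array([7. , 6.9]), 'wing_yaw': 1.44, 'z': np.float64(0.1097), 'px': (np.float64(328.0), np.float64(148.0))}
{'c': array([0.6131, 0.189 ]), 'size': array([42. , 12.7]), 'wing_yaw': 70.24, 'z': np.float64(0.1107), 'px': (np.float64(288.0), np.float64(133.0))}
clock: 7.8
clock: 8.3
clock: 8.8
clock: 9.3
clock: 9.5
tcp_pos: [0.5751, 0.0296, 0.1923]
tool_rot: [[-0.988, 0.02, -0.151], [0.152, 0.116, -0.982], [-0.002, -0.993, -0.117]]
force: [-0.0, 0.8, -0.4]
grip_width: 0.601
{'c': array([0.5869, 0.1069]), 'size': array([46.6, 12.8]), 'wing_yaw': 72.04, 'z': np.float64(0.1106), 'px': (np.float64(277.0), np.float64(309.0))}
{'c': array([0.6104, 0.1796]), 'size': array([43.7, 12.9]), 'wing_yaw': 72.07, 'z': np.float64(0.1105), 'px': (np.float64(262.0), np.float64(382.0))}Traceback (most recent call last):
  File "<stdin>", line 3, in <module>
  File "view.py", line 6, in wing
    cs,_=cv2.findContours(m.astype(np.uint8),cv2.RETR_EXTERNAL,cv2.CHAIN_APPROX_NONE); k=max(cs,key=cv2.contourArea)[:,0]
                                                                                         ~~~^^^^^^^^^^^^^^^^^^^^^^^^
ValueError: max() iterable argument is empty
```

```bash
for i in 1 2 3 4; do python3 -m inch '[0,0,0,0,-0.15,0,0.6, 0,0,0,0,-0.3,0,0.6, 0,0,0,0,-0.45,0,0.6, 0,0,0,0,-0.6,0,0.6, 0,0,0,0,-0.75,0,0.6]' | head -2 ; done
python3 - <<'E'
from h import *
go(.5875,.111,.2,-18)
print(robot.observe()["tool_rot"].round(3))
E
```

```text
clock: 10.05
tcp_pos: [0.5765, 0.0346, 0.1932]
clock: 10.55
tcp_pos: [0.5765, 0.0346, 0.1931]
clock: 11.05
tcp_pos: [0.5765, 0.0347, 0.1931]
clock: 11.55
tcp_pos: [0.5765, 0.0347, 0.1931]
shift cm [-1.05  0.23  7.67] yaw now -15.91 q [-7.9 26.2 83.7  7.2 70.   5.6] t 11.55
turn y rad: 0.0364 (or -3.1052), rows 0.2
tilt: down.y axis [ 0.0213  0.1158 -0.993 ]
[[ 0.962  0.021  0.274]
 [-0.274  0.116  0.955]
 [-0.011 -0.993  0.117]]
```

```bash
cat >> h.py <<'E'
from scipy.spatial.transform import Rotation as Ro
def full(x,y,z,yaw):
    s=robot.observe(); R=s["tool_rot"]; c,n=np.cos(np.radians(yaw)),np.sin(np.radians(yaw))
    T=np.array([[c,0,-n],[n,0,c],[0,-1,0]]); print("det",np.linalg.det(T).round(2))
    e=R.T@(np.array([x,y,z])-s["tcp_pos"]); rv=Ro.from_matrix(R.T@T).as_rotvec()
    print("shift cm",np.round(e*100,2),"rv",np.round(rv,4),"q",np.round(s["qpos"],1),"t",round(s["clock"],2),"F",s["force"].round(1))
E
python3 - <<'E'
from h import *
full(.5875,.111,.2,-18.1)
E
```

```text
det 1.0
shift cm [-1.05  0.23  7.67] rv [-0.1173  0.0374 -0.0136] q [-7.9 26.2 83.7  7.2 70.   5.6] t 11.55 F [-0.1  0.4 -0.4]
```

```bash
python3 -m inch '[-1.05,0.23,7.67,-0.117,0.037,-0.014,0.6, -1.05,0.23,7.67,-0.117,0.037,-0.014,0.6, -1.05,0.23,7.67,-0.117,0.037,-0.014,0.6, -1.05,0.23,7.67,-0.117,0.037,-0.014,0.6]'
for i in 1 2 3 4; do python3 -m inch '[0,0,0,0,-0.15,0,0.6, 0,0,0,0,-0.3,0,0.6, 0,0,0,0,-0.45,0,0.6, 0,0,0,0,-0.6,0,0.6, 0,0,0,0,-0.75,0,0.6]' | head -2 ; done;python3 -m inch '[0,0,0,0,-0.14,0,0.6,0,0,0,0,-0.14,0,0.6]'
python3 - <<'E'
from view import *
d=eyes.get_image("wrist"); W=world(d); save(d,"w7.png")
full(.5875,.111,.2,161.9)
for c in [(.5875,.111),(.612,.187)]: print(wing(d,W,c,.0475))
E
```

```text
clock: 11.95
tcp_pos: [0.5879, 0.1114, 0.1997]
tool_rot: [[0.949, -0.001, 0.315], [-0.315, 0.0, 0.949], [-0.001, -1.0, 0.0]]
force: [0.2, -0.7, 0.1]
grip_width: 0.601
clock: 12.45
tcp_pos: [0.5879, 0.1089, 0.1996]
clock: 12.95
tcp_pos: [0.5879, 0.1089, 0.1996]
clock: 13.45
tcp_pos: [0.5879, 0.1089, 0.1996]
clock: 13.95
tcp_pos: [0.5879, 0.1089, 0.1996]
clock: 14.15
tcp_pos: [0.588, 0.109, 0.1996]
tool_rot: [[-0.948, -0.001, -0.319], [0.319, 0.0, -0.948], [0.001, -1.0, 0.0]]
force: [-0.2, 0.0, 0.1]
grip_width: 0.603
det 1.0
shift cm [ 0.11 -0.04 -0.15] rv [-0.0001 -0.0129  0.0011] q [   3.2   28.7   78.     0.    73.3 -158. ] t 14.2 F [ 1.3 -0.5  0.2]
{'c': array([0.5869, 0.1085]), 'size': array([44.3, 12.7]), 'wing_yaw': 71.99, 'z': np.float64(0.1106), 'px': (np.float64(278.0), np.float64(221.0))}
{'c': array([0.6112, 0.1835]), 'size': array([45.8, 12.6]), 'wing_yaw': 71.99, 'z': np.float64(0.1106), 'px': (np.float64(279.0), np.float64(321.0))}
```

```bash
for i in 1 2 3 4; do python3 -m inch '[0,0,0,0,0.15,0,0.6, 0,0,0,0,0.3,0,0.6, 0,0,0,0,0.45,0,0.6, 0,0,0,0,0.6,0,0.6, 0,0,0,0,0.75,0,0.6]' | head -1 ; done
python3 - <<'E'
from view import *
full(.5874,.1099,.087,-18.1)
E
```

```text
clock: 14.7
clock: 15.2
clock: 15.7
clock: 16.2
det 1.0
shift cm [-0.06 11.25  0.02] rv [-1.000e-04  1.217e-01 -1.100e-03] q [ 3.2 28.7 78.   0.  73.3 14.3] t 16.2 F [-0.3 -0.3  0. ]
```

```bash
python3 -m inch '[-0.06,6,0.02,0,0.122,0,0.5, -0.06,6,0.02,0,0.122,0,0.5, -0.06,6,0.02,0,0.122,0,0.5]'; python3 -m inch '[0,4,0,0,0,0,0.5, 0,5.2,0,0,0,0,0.5, 0,5.2,0,0,0,0,0.5]'
python3 - <<'E'
from view import *
d=eyes.get_image("wrist"); W=world(d); save(d,"w8.png")
full(.5874,.1099,.087,-18.1)
E
```

```text
clock: 16.5
tcp_pos: [0.5862, 0.11, 0.1377]
tool_rot: [[0.954, -0.006, 0.3], [-0.3, 0.0, 0.954], [-0.006, -1.0, -0.002]]
force: [-0.3, 0.3, 0.6]
grip_width: 0.498
clock: 16.8
tcp_pos: [0.5868, 0.1103, 0.0868]
tool_rot: [[0.954, -0.004, 0.3], [-0.3, 0.0, 0.954], [-0.004, -1.0, -0.001]]
force: [0.6, 0.5, -0.2]
grip_width: 0.505
det 1.0
shift cm [-0.03  0.12 -0.06] rv [-0.0001  0.0109 -0.0013] q [ 3.3 35.2 85.7  0.  59.2 20.7] t 16.85 F [-0.1  0.3  0.9]
```

View pics/w8.png

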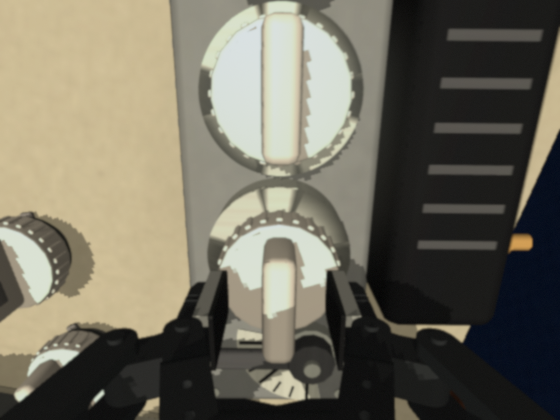

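```bash
python3 - <<'E'
from view import *
d=eyes.get_image("wrist"); W=world(d)
print(wing(d,W,(.5874,.111),.0475), robot.observe()["tcp_pos"])
E
python3 -m inch '[0,0,0,0,0.011,0,0.2, 0,0,0,0,0.011,0,0.15, 0,0,0,0,0.011,0,0, 0,0,0,0,0.011,0,0, 0,0,0,0,0.011,0,0]'
```

```text
{'c': array([0.5883, 0.1124]), 'size': array([45.7, 12.5]), 'wing_yaw': 72.07, 'z': np.float64(0.1109), 'px': (np.float64(276.0), np.float64(306.0))} [0.58847209 0.11038994 0.0890228 ]
clock: 17.4
tcp_pos: [0.5882, 0.1105, 0.0882]
tool_rot: [[0.95, 0.001, 0.311], [-0.311, 0.001, 0.95], [0.001, -1.0, 0.001]]
force: [0.9, 0.9, 3.0]
grip_width: 0.138
```

```bash
python3 -m inch '[0,0.3,0,0,0,0,0, 0,0.5,0,0,0,0,0, 0,0.5,0,0,0,0,0, 0,0.5,0,0,0,0,0]';python3 -m inch '[0,0,0,0,-0.14,0,0, 0,0,0,0,-0.28,0,0, 0,0,0,0,-0.42,0,0]'
```

```text
clock: 17.8
tcp_pos: [0.5882, 0.1105, 0.0845]
tool_rot: [[0.95, 0.002, 0.311], [-0.311, 0.001, 0.95], [0.001, -1.0, 0.001]]
force: [-4.4, -0.2, 17.9]
grip_width: 0.139
clock: 18.1
tcp_pos: [0.5891, 0.1104, 0.0846]
tool_rot: [[0.994, 0.004, -0.109], [0.109, 0.001, 0.994], [0.004, -1.0, 0.001]]
force: [-0.8, -0.7, 14.7]
grip_width: 0.138
```

```bash
python3 -m inch '[0,0,0,0,-0.14,0,0, 0,0,0,0,-0.28,0,0, 0,0,0,0,-0.42,0,0, 0,0,0,0,-0.56,0,0, 0,0,0,0,-0.7,0,0]';python3 -m inch '[0,0,0,0,-0.14,0,0, 0,0,0,0,-0.28,0,0, 0,0,0,0,-0.42,0,0, 0,0,0,0,-0.45,0,0]'; python3 -c "
from h import *
s=robot.observe();print(s['wrist_torque'])"
```

```text
clock: 18.6
tcp_pos: [0.5893, 0.1106, 0.0845]
tool_rot: [[0.69, 0.004, -0.723], [0.723, 0.001, 0.69], [0.004, -1.0, -0.002]]
force: [-0.2, 0.9, 14.8]
grip_width: 0.137
clock: 19.0
tcp_pos: [0.5895, 0.1108, 0.0846]
tool_rot: [[0.308, 0.004, -0.951], [0.951, 0.002, 0.308], [0.003, -1.0, -0.004]]
force: [0.7, 1.2, 14.0]
grip_width: 0.138
[ 0.37562604 -0.0049786  -0.15371304]
```

```bash
python3 -m inch '[0,-1,0,0,0,0,0, 0,-2,0,0,0,0,0, 0,-4,0,0,0,0,0, 0,-8,0,0,0,0,0, 0,-12,0,0,0,0,0]'
python3 - <<'E'
from view import *
d=eyes.get_image("wrist"); W=world(d); save(d,"w9.png")
full(.42,.30,.205,72)
E
```

```text
clock: 19.5
tcp_pos: [0.5863, 0.1102, 0.2023]
tool_rot: [[0.312, -0.006, -0.95], [0.95, 0.0, 0.312], [-0.002, -1.0, 0.005]]
force: [0.9, -0.8, -1.4]
grip_width: 0.137
det 1.0
shift cm [12.71  0.43 22.04] rv [ 0.0069 -0.0033  0.0031] q [  3.3  28.2  77.2   0.   74.2 -68.5] t 19.55 F [2.9 1.  5. ]
```

View pics/w9.png

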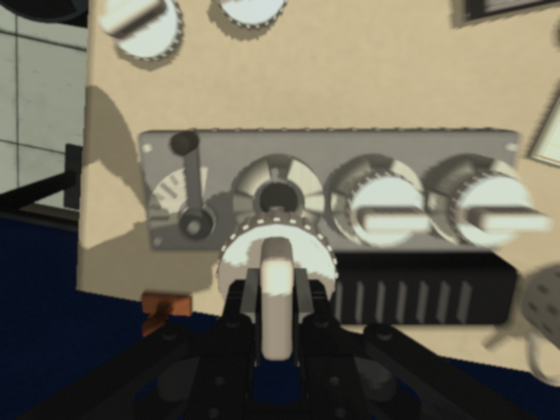

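```bash
python3 - <<'E'
from view import *
full(.51,.35,.205,72)
E
```

```text
det 1.0
shift cm [20.27  0.5  15.05] rv [ 0.0069 -0.0033  0.0031] q [  3.3  28.2  77.2   0.   74.2 -68.5] t 19.55 F [2.9 1.  5. ]
```

```bash
python3 -m inch '[5,0.5,3.7,0,0,0,0, 9,0.5,6.7,0,0,0,0, 13,0.5,9.6,0,0,0,0, 17,0.5,12.6,0,0,0,0, 20.3,0.5,15,0,0,0,0]'; python3 -m inch '[0,0,0,0,0,0,0]'
python3 - <<'E'
from view import *
d=eyes.get_image("wrist"); W=world(d); save(d,"w10.png"); full(.51,.35,.205,72)
t=eyes.get_image("top"); save(t,"t2.png")
E
```

```text
clock: 20.05
tcp_pos: [0.5078, 0.3489, 0.1969]
tool_rot: [[0.312, -0.003, -0.95], [0.95, -0.001, 0.312], [-0.002, -1.0, 0.003]]
force: [0.5, 0.8, -1.0]
grip_width: 0.141
clock: 20.15
tcp_pos: [0.5058, 0.3528, 0.1967]
tool_rot: [[0.306, -0.004, -0.952], [0.952, 0.001, 0.306], [0.0, -1.0, 0.004]]
force: [0.1, -1.2, -0.3]
grip_width: 0.139
det 1.0
shift cm [ 0.08 -0.84 -0.27] rv [-0.0029  0.0018 -0.0014] q [ 27.5  30.8  74.9   0.1  74.5 -44.7] t 20.2 F [ 0.8 -0.5 -0.8]
```

View pics/w10.png

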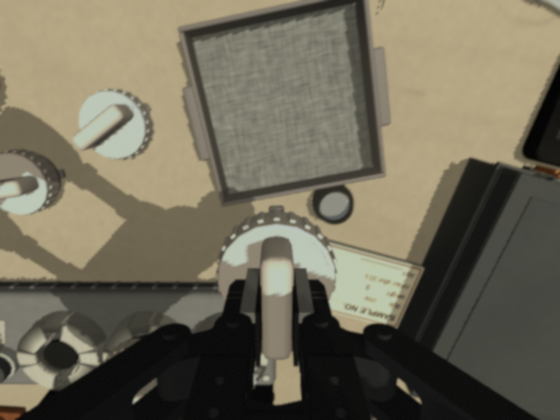

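```bash
python3 - <<'E'
from view import *
d=eyes.get_image("wrist"); W=world(d)
for u,v,z in [(180,28,.036),(385,173,.036),(224,204,.036),(363,-1,.036),(194,41,.004),(229,193,.004),(377,168,.004),(359,8,.004)]:
    print((u,v),ray(d,u,v,z)[:2].round(4))
m=(np.hypot(W[...,0]-.4387,W[...,1]-.385)<.125)&(W[...,2]>.028)&(W[...,2]<.045)
m[:, :165]=0; m[205:]=0
v,u=np.where(m); P=np.array([ray(d,a,b,.036)[:2] for a,b in zip(u,v)])*1000; print(cv2.minAreaRect(P.astype(np.float32)),len(P))
E
```

```text
(180, 28) [0.3618 0.3178]
(385, 173) [0.5181 0.4407]
(224, 204) [0.5018 0.3009]
(363, -1) [0.3856 0.4538]
(194, 41) [0.3671 0.3195]
(229, 193) [0.5003 0.3017]
(377, 168) [0.5202 0.4418]
(359, 8) [0.386  0.4578]
((437.64642333984375, 383.74737548828125), (160.2460479736328, 144.1643524169922), 83.06646728515625) 5769
```

```bash
python3 - <<'E'
from view import *
full(.4086,.4214,.13,83.1)
E
```

```text
det 1.0
shift cm [ 3.95  6.7  11.82] rv [-0.0022 -0.1962 -0.0015] q [ 27.2  30.8  74.9   0.   74.5 -44.7] t 20.3 F [-1.  -0.5 -0.7]
```

```bash
python3 -m inch '[3.95,3,11.82,0,-0.196,0,0, 3.95,3,11.82,0,-0.196,0,0, 3.95,6.7,11.82,0,-0.196,0,0, 3.95,6.7,11.82,0,-0.196,0,0, 3.95,6.7,11.82,0,-0.196,0,0]'; python3 -m inch '[0,4,0,0,0,0,0, 0,6.5,0,0,0,0,0, 0,7.5,0,0,0,0,0, 0,7.5,0,0,0,0,0]'
python3 - <<'E'
from view import *
full(.4086,.4214,.0465,83.1)
E
```

```text
clock: 20.8
tcp_pos: [0.4094, 0.4206, 0.1299]
tool_rot: [[0.122, -0.003, -0.993], [0.993, -0.002, 0.122], [-0.002, -1.0, 0.003]]
force: [1.6, 0.1, -0.5]
grip_width: 0.14
clock: 21.2
tcp_pos: [0.4104, 0.4209, 0.0555]
tool_rot: [[0.123, -0.002, -0.992], [0.992, -0.0, 0.123], [-0.0, -1.0, 0.002]]
force: [0.5, 0.9, -0.7]
grip_width: 0.143
det 1.0
shift cm [0.03 0.9  0.18] rv [-0.0015 -0.003  -0.0004] q [ 38.2  36.7  89.1   0.1  54.3 -44.7] t 21.2 F [ 0.5  0.9 -0.7]
```

```bash
python3 -m inch '[0,0.6,0,0,0,0,0, 0,0.9,0,0,0,0,0, 0,0.95,0,0,0,0,0]';python3 -m inch '[0,0.1,0,0,0,0,0]'
```

```text
clock: 21.5
tcp_pos: [0.4096, 0.4222, 0.0469]
tool_rot: [[0.121, -0.0, -0.993], [0.993, 0.001, 0.121], [0.001, -1.0, 0.0]]
force: [-0.3, 0.2, -0.7]
grip_width: 0.134
clock: 21.6
tcp_pos: [0.4094, 0.4223, 0.0459]
tool_rot: [[0.121, -0.0, -0.993], [0.993, 0.001, 0.121], [0.001, -1.0, 0.0]]
force: [-0.0, -1.1, -0.6]
grip_width: 0.14
```

Release and rise.

```bash
python3 -m inch '[0,0.05,0,0,0,0,0.35, 0,0.05,0,0,0,0,0.35, 0,0.05,0,0,0,0,0.35]';python3 -m inch '[0,-3,0,0,0,0,0.35, 0,-8,0,0,0,0,0.35, 0,-13,0,0,0,0,0.35, 0,-15,0,0,0,0,0.35]'
python3 - <<'E'
from view import *
d=eyes.get_image("wrist"); save(d,"w11.png")
d=eyes.get_image("top"); save(d,"t3.png",(150,70,400,270),3); W=world(d)
for c,b in [((.409,.244),0),((.4287,.1437),0),((.4247,.0576),0),((.41,.422),.004)]: print(meas(d,W,c,b))
full(.612,.1865,.2,-18.1)
E
```

```text
clock: 21.9
tcp_pos: [0.4092, 0.4222, 0.045]
tool_rot: [[0.121, -0.001, -0.993], [0.993, 0.001, 0.121], [0.001, -1.0, 0.001]]
force: [0.2, 0.1, 0.6]
grip_width: 0.351
clock: 22.3
tcp_pos: [0.4108, 0.4232, 0.2004]
tool_rot: [[0.121, 0.006, -0.993], [0.993, 0.006, 0.121], [0.006, -1.0, -0.005]]
force: [0.7, 0.6, -0.0]
grip_width: 0.353
{'n': 105, 'wing_z': np.float64(0.0624), 'wing_c': array([0.4089, 0.2442]), 'std': array([0.0038, 0.0125]), 'yaw': np.float64(107.4), 'px': (263.1, 222.4), 'body_c': array([0.4093, 0.2444]), 'area_r': np.float64(11.0)}
{'n': 105, 'wing_z': np.float64(0.0624), 'wing_c': array([0.4287, 0.1441]), 'std': array([0.0038, 0.0128]), 'yaw': np.float64(80.8), 'px': (305.0, 215.6), 'body_c': array([0.4288, 0.1437]), 'area_r': np.float64(11.1)}
{'n': 111, 'wing_z': np.float64(0.0626), 'wing_c': array([0.4247, 0.0576]), 'std': array([0.0038, 0.0133]), 'yaw': np.float64(100.7), 'px': (340.7, 218.3), 'body_c': array([0.4247, 0.0576]), 'area_r': np.float64(11.1)}
{'n': 1870, 'wing_z': np.float64(0.5544), 'wing_c': array([0.4072, 0.4197]), 'std': array([0.0179, 0.0182]), 'yaw': np.float64(57.3), 'px': (124.1, 204.2), 'body_c': array([0.4435, 0.5841]), 'area_r': np.float64(23.5)}
det 1.0
shift cm [-21.06  -0.12 -22.84] rv [-0.0021  1.7656  0.0086] q [ 38.4  27.6  80.    0.1  72.  -44.7] t 22.4 F [ 0.1 -0.4  0.5]
```

View pics/w11.png

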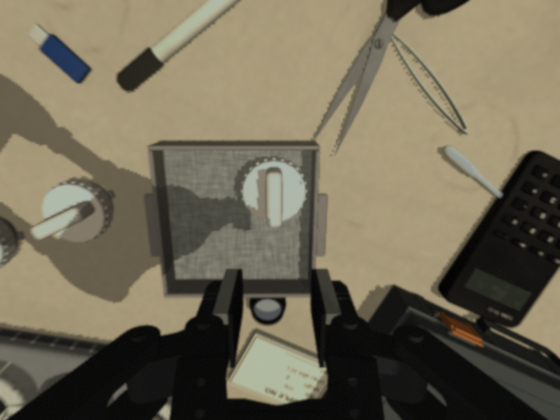

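View pics/t3.png

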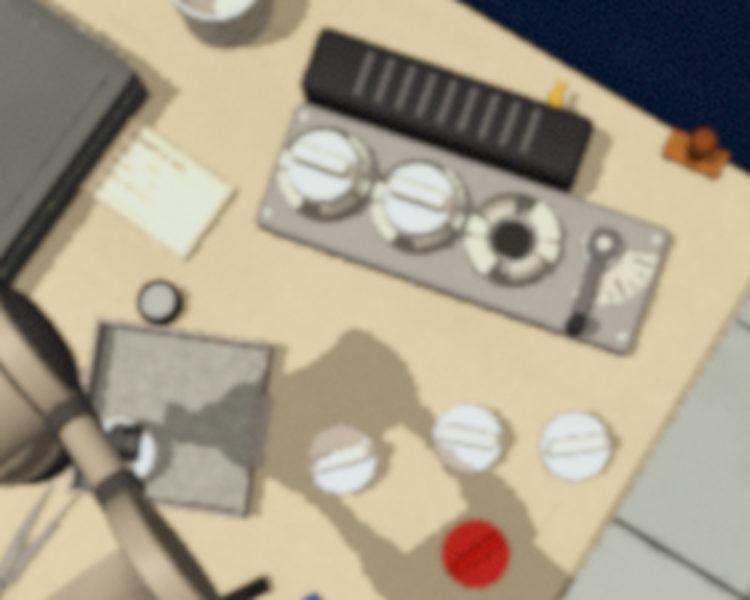

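```bash
for i in 1 2; do python3 -m inch '[-5.3,0,-5.7,0,0,0,0.5, -10.5,0,-11.4,0,0,0,0.5, -10.5,0,-11.4,0,0,0,0.5, -10.5,0,-11.4,0,0,0,0.5, -10.5,0,-11.4,0,0,0,0.5]'|head -2;done;  for i in 1 2; do python3 -m inch '[0,0,0,0,0.15,0,0.5, 0,0,0,0,0.3,0,0.5, 0,0,0,0,0.45,0,0.5, 0,0,0,0,0.6,0,0.5, 0,0,0,0,0.75,0,0.5]'|head -2;done; python3 -m inch '[0,0,0,0,0.15,0,0.5, 0,0,0,0,0.266,0,0.5, 0,0,0,0,0.266,0,0.5]'
python3 - <<'E'
from view import *
d=eyes.get_image("wrist"); W=world(d)
r=wing(d,W,(.613,.186),.0475); print(r, "corrected",r["c"]-.0015*robot.observe()["tool_rot"][:2,2])
r=wing(d,W,(.637,.262),.0475); print(r, "corrected",r["c"]-.0015*robot.observe()["tool_rot"][:2,2])
full(.613,.186,.087,-18.1)
E
```

```text
clock: 22.9
tcp_pos: [0.5099, 0.3026, 0.193]
clock: 23.4
tcp_pos: [0.6098, 0.1862, 0.1932]
clock: 23.9
tcp_pos: [0.6083, 0.1889, 0.1942]
clock: 24.4
tcp_pos: [0.6083, 0.1889, 0.1942]
clock: 24.7
tcp_pos: [0.6085, 0.1886, 0.1942]
tool_rot: [[0.951, -0.002, 0.309], [-0.309, 0.001, 0.951], [-0.002, -1.0, 0.0]]
force: [-0.3, -0.1, 0.3]
grip_width: 0.501
{'c': array([0.613 , 0.1876]), 'size': array([45.4, 12.3]), 'wing_yaw': 71.95, 'z': np.float64(0.1107), 'px': (np.float64(283.0), np.float64(222.0))} corrected [0.61254086 0.186172  ]
{'c': array([0.6372, 0.262 ]), 'size': array([44.5, 12.2]), 'wing_yaw': 71.95, 'z': np.float64(0.1107), 'px': (np.float64(284.0), np.float64(96.0))} corrected [0.63674086 0.260572  ]
det 1.0
shift cm [ 0.49 10.73 -0.08] rv [-0.0002  0.0048 -0.0021] q [10.3 33.2 71.2  0.1 75.8 28.1] t 24.75 F [ 1.1 -0.3 -0.3]
```

```bash
python3 -m inch '[0.47,5,-0.08,0,0,0,0.5, 0.47,8,-0.08,0,0,0,0.5, 0.47,10,-0.08,0,0,0,0.5, 0.47,10.65,-0.08,0,0,0,0.5, 0.47,10.65,-0.08,0,0,0,0.5]'; python3 -m inch '[0,0,0,0,0,0,0.2, 0,0,0,0,0,0,0, 0,0,0,0,0,0,0, 0,0,0,0,0,0,0]'; python3 -m inch '[0,0.3,0,0,0,0,0, 0,0.5,0,0,0,0,0, 0,0.5,0,0,0,0,0, 0,0.5,0,0,0,0,0]'
```

```text
clock: 25.25
tcp_pos: [0.6135, 0.1845, 0.0873]
tool_rot: [[0.951, -0.003, 0.309], [-0.309, 0.0, 0.951], [-0.003, -1.0, -0.0]]
force: [0.3, 1.0, 0.7]
grip_width: 0.501
clock: 25.65
tcp_pos: [0.6145, 0.1842, 0.0894]
tool_rot: [[0.95, 0.0, 0.311], [-0.311, 0.001, 0.95], [-0.0, -1.0, 0.001]]
force: [-3.1, 1.3, 6.5]
grip_width: 0.138
clock: 26.05
tcp_pos: [0.6145, 0.1843, 0.0859]
tool_rot: [[0.951, 0.001, 0.311], [-0.311, 0.001, 0.951], [0.001, -1.0, 0.002]]
force: [-7.4, 0.6, 13.9]
grip_width: 0.139
```

```bash
python3 -m inch '[0,0.05,0,0,-0.14,0,0, 0,0.1,0,0,-0.28,0,0, 0,0.1,0,0,-0.42,0,0]'; python3 -m inch '[0,0,0,0,-0.14,0,0, 0,0,0,0,-0.28,0,0, 0,0,0,0,-0.42,0,0, 0,0,0,0,-0.56,0,0, 0,0,0,0,-0.7,0,0]';python3 -m inch '[0,0,0,0,-0.14,0,0, 0,0,0,0,-0.28,0,0, 0,0,0,0,-0.42,0,0, 0,0,0,0,-0.45,0,0]'
```

```text
clock: 26.35
tcp_pos: [0.6147, 0.1839, 0.0858]
tool_rot: [[0.994, 0.002, -0.109], [0.109, 0.001, 0.994], [0.002, -1.0, 0.001]]
force: [-9.1, -1.9, 19.5]
grip_width: 0.132
clock: 26.85
tcp_pos: [0.615, 0.1845, 0.0854]
tool_rot: [[0.69, 0.003, -0.723], [0.723, 0.002, 0.69], [0.003, -1.0, -0.0]]
force: [-5.9, 2.2, 16.2]
grip_width: 0.136
clock: 27.25
tcp_pos: [0.6151, 0.1852, 0.0854]
tool_rot: [[0.308, 0.003, -0.951], [0.951, 0.003, 0.308], [0.004, -1.0, -0.002]]
force: [-5.8, 2.7, 16.1]
grip_width: 0.14
```

```bash
python3 -m inch '[0,-1,0,0,0,0,0, 0,-2,0,0,0,0,0, 0,-4,0,0,0,0,0, 0,-8,0,0,0,0,0, 0,-12,0,0,0,0,0]'
python3 - <<'E'
from view import *
d=eyes.get_image("wrist"); W=world(d); save(d,"w12.png")
full(.478,.413,.19,83.1)
E
```

```text
clock: 27.75
tcp_pos: [0.6141, 0.1832, 0.2027]
tool_rot: [[0.312, -0.002, -0.95], [0.95, -0.0, 0.312], [-0.001, -1.0, 0.002]]
force: [0.9, -0.1, -1.5]
grip_width: 0.136
det 1.0
shift cm [17.42  2.03 20.41] rv [ 0.0102 -0.1969  0.0042] q [  9.8  32.8  69.1   0.   77.5 -62.1] t 27.8 F [ 1.4 -0.6  5.3]
```

View pics/w12.png

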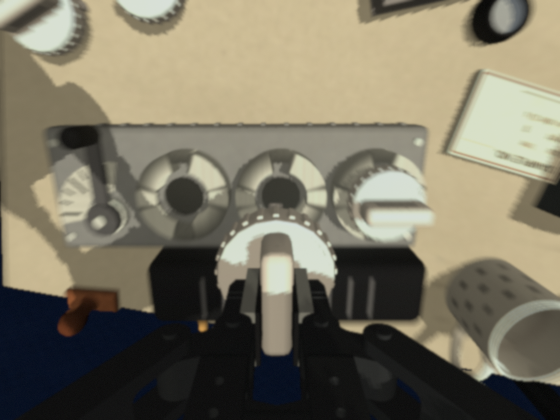

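```bash
python3 -m inch '[4.4,0,5.1,0,0,0,0, 8.7,0,10.2,0,0,0,0, 8.7,0,10.2,0,0,0,0, 8.7,0,10.2,0,0,0,0]'|head -2; python3 -m inch '[4.4,2,5.1,0,-0.1,0,0, 8.7,2,10.2,0,-0.197,0,0, 8.7,2,10.2,0,-0.197,0,0, 8.7,2,10.2,0,-0.197,0,0]'
python3 - <<'E'
from view import *
full(.478,.413,.0465,83.1)
E
```

```text
clock: 28.2
tcp_pos: [0.5423, 0.3017, 0.2024]
clock: 28.6
tcp_pos: [0.4725, 0.4157, 0.1817]
tool_rot: [[0.115, -0.002, -0.993], [0.993, 0.001, 0.115], [0.001, -1.0, 0.002]]
force: [0.7, 0.7, -1.1]
grip_width: 0.138
det 1.0
shift cm [-0.21 13.52 -0.6 ] rv [-0.0019  0.0048  0.0008] q [ 34.3  32.8  73.8   0.1  73.4 -49.1] t 28.6 F [ 0.7  0.7 -1.1]
```

```bash
python3 -m inch '[-0.2,4,-0.5,0,0,0,0, -0.2,8,-0.5,0,0,0,0, -0.2,10,-0.5,0,0,0,0, -0.2,10,-0.5,0,0,0,0]'
python3 - <<'E'
from view import *
full(.478,.413,.0465,83.1)
E
```

```text
clock: 29.0
tcp_pos: [0.4787, 0.4077, 0.0787]
tool_rot: [[0.121, -0.006, -0.993], [0.993, -0.004, 0.121], [-0.004, -1.0, 0.006]]
force: [-1.0, 0.4, -0.3]
grip_width: 0.136
det 1.0
shift cm [0.53 3.22 0.12] rv [-0.0057 -0.001  -0.0044] q [ 33.4  38.8  80.3   0.   61.3 -49.6] t 29.0 F [-1.   0.4 -0.3]
```

```bash
python3 -m inch '[0,1.5,0,0,0,0,0, 0,1.5,0,0,0,0,0, 0,1.5,0,0,0,0,0]'
python3 - <<'E'
from view import *
full(.478,.413,.0465,83.1)
E
```

```text
clock: 29.3
tcp_pos: [0.4805, 0.41, 0.0686]
tool_rot: [[0.121, 0.001, -0.993], [0.993, 0.001, 0.121], [0.001, -1.0, -0.0]]
force: [-0.6, -0.5, -1.2]
grip_width: 0.135
det 1.0
shift cm [0.27 2.21 0.29] rv [ 0.0005 -0.0004  0.0014] q [ 33.5  39.5  80.7   0.   59.7 -49.6] t 29.3 F [-0.6 -0.5 -1.2]
```

```bash
python3 -m inch '[0.3,1,0.25,0,0,0,0, 0.3,2,0.25,0,0,0,0, 0.3,2.1,0.25,0,0,0,0, 0.3,2.1,0.25,0,0,0,0]'; python3 -m inch '[0,0.1,0,0,0,0,0, 0,0.2,0,0,0,0,0]'
```

```text
clock: 29.7
tcp_pos: [0.4774, 0.4133, 0.0462]
tool_rot: [[0.12, -0.001, -0.993], [0.993, 0.0, 0.12], [0.0, -1.0, 0.001]]
force: [0.0, -1.1, 2.6]
grip_width: 0.138
clock: 29.9
tcp_pos: [0.4776, 0.4134, 0.0461]
tool_rot: [[0.12, 0.0, -0.993], [0.993, 0.001, 0.12], [0.001, -1.0, -0.0]]
force: [-5.8, -4.7, 20.5]
grip_width: 0.136
```

Contact; release and rise.

```bash
python3 -m inch '[0,-0.2,0,0,0,0,0.2, 0,-0.2,0,0,0,0,0.35, 0,-0.2,0,0,0,0,0.35]';python3 -m inch '[0,-3,0,0,0,0,0.35, 0,-8,0,0,0,0,0.35, 0,-13,0,0,0,0,0.35, 0,-15,0,0,0,0,0.35]'
python3 - <<'E'
from view import *
d=eyes.get_image("wrist"); save(d,"w13.png")
full(.638,.262,.195,-18.1)
E
```

```text
clock: 30.2
tcp_pos: [0.4772, 0.4134, 0.0458]
tool_rot: [[0.12, -0.001, -0.993], [0.993, 0.0, 0.12], [0.0, -1.0, 0.001]]
force: [0.3, -0.2, 0.9]
grip_width: 0.353
clock: 30.6
tcp_pos: [0.479, 0.4145, 0.2014]
tool_rot: [[0.12, 0.005, -0.993], [0.993, 0.005, 0.12], [0.006, -1.0, -0.005]]
force: [0.5, 0.6, 0.1]
grip_width: 0.35
det 1.0
shift cm [-13.29   0.84 -17.56] rv [-1.5000e-03  1.7666e+00  1.1300e-02] q [ 33.9  32.   71.7   0.1  75.7 -49.2] t 30.65 F [0.6 0.6 2.8]
```

View pics/w13.png

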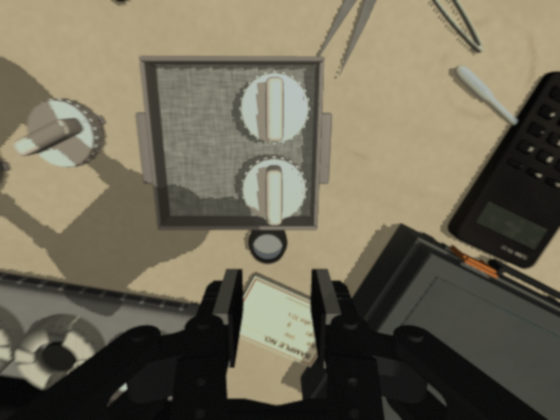

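Both cassettes stand upright in the box. Next, old0.

```bash
python3 -m inch '[-3.3,0.4,-4.4,0,0,0,0.5, -6.6,0.4,-8.8,0,0,0,0.5, -9.9,0.4,-13.2,0,0,0,0.5, -13.2,0.4,-17.4,0,0,0,0.5, -13.2,0.4,-17.4,0,0,0,0.5]'|head -2;  for i in 1 2; do python3 -m inch '[0,0,0,0,0.15,0,0.5, 0,0,0,0,0.3,0,0.5, 0,0,0,0,0.45,0,0.5, 0,0,0,0,0.6,0,0.5, 0,0,0,0,0.75,0,0.5]'|head -2;done; python3 -m inch '[0,0,0,0,0.15,0,0.5, 0,0,0,0,0.266,0,0.5, 0,0,0,0,0.266,0,0.5, 0,0,0,0,0.266,0,0.5]'
python3 - <<'E'
from view import *
d=eyes.get_image("wrist"); W=world(d)
r=wing(d,W,(.637,.262),.0475); print(r, "corrected",r["c"]-.0015*robot.observe()["tool_rot"][:2,2])
full(.638,.262,.087,-18.1)
E
```

```text
clock: 31.15
tcp_pos: [0.637, 0.2572, 0.1902]
clock: 31.65
tcp_pos: [0.6338, 0.262, 0.1908]
clock: 32.15
tcp_pos: [0.6337, 0.262, 0.1908]
clock: 32.55
tcp_pos: [0.634, 0.2618, 0.1913]
tool_rot: [[0.952, -0.002, 0.307], [-0.307, 0.0, 0.952], [-0.002, -1.0, -0.0]]
force: [0.5, -0.2, -0.0]
grip_width: 0.498
{'c': array([0.6375, 0.2636]), 'size': array([44.6, 12.7]), 'wing_yaw': 71.94, 'z': np.float64(0.1107), 'px': (np.float64(281.0), np.float64(219.0))} corrected [0.63703919 0.26217254]
det 1.0
shift cm [ 0.38 10.44  0.15] rv [ 0.0002  0.0036 -0.0019] q [16.  38.7 61.4  0.1 79.9 33.9] t 32.6 F [ 0.8 -0.9  0.5]
```

```bash
python3 -m inch '[0.33,5,0.2,0,0,0,0.5, 0.33,8,0.2,0,0,0,0.5, 0.33,10,0.2,0,0,0,0.5, 0.33,10.4,0.2,0,0,0,0.5, 0.33,10.4,0.2,0,0,0,0.5]'; python3 -m inch '[0,0,0,0,0,0,0.5]'
python3 - <<'E'
from view import *
full(.6375,.262,.087,-18.1)
E
```

```text
clock: 33.1
tcp_pos: [0.6379, 0.2624, 0.0876]
tool_rot: [[0.951, -0.002, 0.309], [-0.309, 0.0, 0.951], [-0.002, -1.0, -0.0]]
force: [0.6, -0.9, 0.4]
grip_width: 0.501
clock: 33.2
tcp_pos: [0.6389, 0.2627, 0.0896]
tool_rot: [[0.951, 0.002, 0.31], [-0.31, 0.001, 0.951], [0.001, -1.0, 0.002]]
force: [0.1, -0.6, -0.3]
grip_width: 0.501
det 1.0
shift cm [-0.12  0.26 -0.11] rv [-0.0017  0.0011  0.0011] q [16.  43.9 68.   0.1 68.  34. ] t 33.2 F [ 0.1 -0.6 -0.3]
```

```bash
python3 -m inch '[-0.1,0.1,-0.1,0,0,0,0.2, -0.1,0.1,-0.1,0,0,0,0, -0.1,0.1,-0.1,0,0,0,0, -0.1,0.1,-0.1,0,0,0,0]'; python3 -m inch '[0,0.3,0,0,0,0,0, 0,0.5,0,0,0,0,0, 0,0.6,0,0,0,0,0, 0,0.6,0,0,0,0,0]'
```

```text
clock: 33.6
tcp_pos: [0.637, 0.2619, 0.0879]
tool_rot: [[0.951, 0.0, 0.31], [-0.31, 0.001, 0.951], [-0.0, -1.0, 0.001]]
force: [-1.2, -0.6, 3.3]
grip_width: 0.139
clock: 34.0
tcp_pos: [0.6371, 0.2619, 0.0837]
tool_rot: [[0.951, 0.001, 0.31], [-0.31, 0.001, 0.951], [0.001, -1.0, 0.001]]
force: [-6.7, -1.5, 17.6]
grip_width: 0.137
```

```bash
python3 -m inch '[0,0.05,0,0,-0.14,0,0, 0,0.05,0,0,-0.28,0,0, 0,0.05,0,0,-0.42,0,0]'|head -3; python3 -m inch '[0,0,0,0,-0.14,0,0, 0,0,0,0,-0.28,0,0, 0,0,0,0,-0.42,0,0, 0,0,0,0,-0.56,0,0, 0,0,0,0,-0.7,0,0]'|head -3;python3 -m inch '[0,0,0,0,-0.14,0,0, 0,0,0,0,-0.28,0,0, 0,0,0,0,-0.42,0,0, 0,0,0,0,-0.45,0,0]'
```

```text
clock: 34.3
tcp_pos: [0.6387, 0.2624, 0.0837]
tool_rot: [[0.994, 0.005, -0.11], [0.11, 0.003, 0.994], [0.005, -1.0, 0.002]]
clock: 34.8
tcp_pos: [0.6387, 0.2629, 0.0837]
tool_rot: [[0.689, 0.005, -0.724], [0.724, 0.003, 0.689], [0.006, -1.0, -0.001]]
clock: 35.2
tcp_pos: [0.6386, 0.263, 0.0837]
tool_rot: [[0.307, 0.005, -0.952], [0.952, 0.003, 0.307], [0.005, -1.0, -0.004]]
force: [-0.5, 1.6, 16.9]
grip_width: 0.139
```

```bash
python3 -m inch '[0,-1,0,0,0,0,0, 0,-2,0,0,0,0,0, 0,-4,0,0,0,0,0, 0,-8,0,0,0,0,0, 0,-11,0,0,0,0,0]'
python3 - <<'E'
from view import *
full(.4694,.3436,.17,83.1)
E
```

```text
clock: 35.7
tcp_pos: [0.6367, 0.2614, 0.1915]
tool_rot: [[0.311, -0.002, -0.95], [0.95, -0.0, 0.311], [-0.001, -1.0, 0.002]]
force: [0.7, 0.8, -0.5]
grip_width: 0.137
det 1.0
shift cm [ 2.61  2.18 18.45] rv [-0.0019 -0.1963 -0.0004] q [ 15.9  39.   60.9   0.   80.2 -55.9] t 35.7 F [ 0.7  0.8 -0.5]
```

```bash
python3 -m inch '[0.7,0,4.6,0,0,0,0, 1.3,1,9.2,0,-0.1,0,0, 2,2,13.8,0,-0.196,0,0, 2.6,2.2,18.4,0,-0.196,0,0, 2.6,2.2,18.4,0,-0.196,0,0]'; python3 -m inch '[0,0,0,0,0,0,0, 0,0,0,0,0,0,0]'|head -2
python3 - <<'E'
from view import *
full(.4694,.3436,.0465,83.1)
E
```

```text
clock: 36.2
tcp_pos: [0.4643, 0.3453, 0.1677]
tool_rot: [[0.116, -0.007, -0.993], [0.993, -0.001, 0.116], [-0.002, -1.0, 0.006]]
force: [-0.0, -0.4, -0.7]
grip_width: 0.138
clock: 36.4
tcp_pos: [0.471, 0.3432, 0.1686]
det 1.0
shift cm [1.000e-02 1.221e+01 1.600e-01] rv [-0.0006 -0.0005  0.0002] q [ 28.5  28.7  83.2   0.   68.1 -54.5] t 36.4 F [ 0.3  0.6 -0.6]
```

```bash
python3 -m inch '[0,4,0.15,0,0,0,0, 0,8,0.15,0,0,0,0, 0,10.5,0.15,0,0,0,0, 0,10.5,0.15,0,0,0,0, 0,10.5,0.15,0,0,0,0]'
python3 - <<'E'
from view import *
full(.4694,.3436,.0465,83.1)
E
```

```text
clock: 36.9
tcp_pos: [0.4697, 0.3434, 0.0639]
tool_rot: [[0.121, -0.001, -0.993], [0.993, 0.0, 0.121], [0.0, -1.0, 0.001]]
force: [0.9, -0.2, -1.5]
grip_width: 0.136
det 1.0
shift cm [0.02 1.74 0.03] rv [-0.001  -0.0013  0.0003] q [ 28.6  35.5  89.8   0.1  54.7 -54.5] t 36.9 F [ 0.9 -0.2 -1.5]
```

```bash
python3 -m inch '[0,1,0,0,0,0,0, 0,1.7,0,0,0,0,0, 0,1.8,0,0,0,0,0, 0,1.8,0,0,0,0,0]';python3 -m inch '[0,0.05,0,0,0,0,0.2, 0,0.05,0,0,0,0,0.35, 0,0.05,0,0,0,0,0.35]';python3 -m inch '[0,-3,0,0,0,0,0.35, 0,-8,0,0,0,0,0.35, 0,-13,0,0,0,0,0.35, 0,-15,0,0,0,0,0.35, 0,-15,0,0,0,0,0.35]'
python3 - <<'E'
from view import *
d=eyes.get_image("wrist"); save(d,"w14.png")
d=eyes.get_image("top"); save(d,"t4.png",(150,70,400,270),3); W=world(d)
for c,b in [((.409,.244),0),((.4287,.1437),0),((.4247,.0576),0)]: print(meas(d,W,c,b))
E
```

```text
clock: 37.3
tcp_pos: [0.4685, 0.3439, 0.0458]
tool_rot: [[0.12, -0.001, -0.993], [0.993, 0.001, 0.12], [0.0, -1.0, 0.001]]
force: [0.3, -0.4, -0.8]
grip_width: 0.138
clock: 37.6
tcp_pos: [0.4686, 0.344, 0.0455]
tool_rot: [[0.12, -0.0, -0.993], [0.993, 0.001, 0.12], [0.001, -1.0, 0.0]]
force: [-0.2, -0.2, -0.1]
grip_width: 0.352
clock: 38.1
tcp_pos: [0.4703, 0.3447, 0.1995]
tool_rot: [[0.12, 0.006, -0.993], [0.993, 0.004, 0.12], [0.005, -1.0, -0.006]]
force: [0.8, 0.1, 0.3]
grip_width: 0.348
{'n': 803, 'wing_z': np.float64(0.5539), 'wing_c': array([0.4032, 0.2483]), 'std': array([0.0084, 0.0191]), 'yaw': np.float64(25.7), 'px': (247.4, 214.9), 'body_c': array([0.4262, 0.2831]), 'area_r': np.float64(18.0)}
{'n': 107, 'wing_z': np.float64(0.062), 'wing_c': array([0.4285, 0.1436]), 'std': array([0.0038, 0.0128]), 'yaw': np.float64(79.8), 'px': (305.1, 215.5), 'body_c': array([0.4288, 0.1436]), 'area_r': np.float64(11.0)}
{'n': 112, 'wing_z': np.float64(0.0616), 'wing_c': array([0.4247, 0.0575]), 'std': array([0.0039, 0.0132]), 'yaw': np.float64(99.9), 'px': (340.7, 218.2), 'body_c': array([0.4248, 0.0577]), 'area_r': np.float64(11.1)}
```

View pics/w14.png

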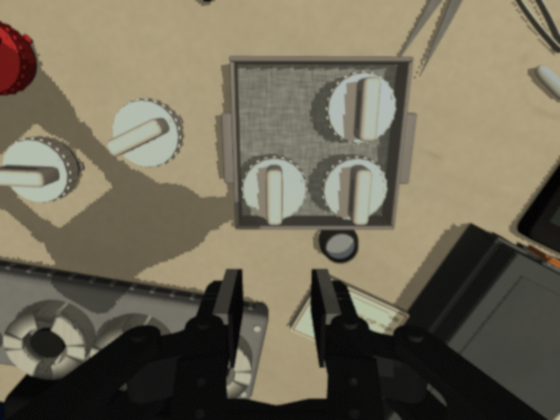

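View pics/t4.png

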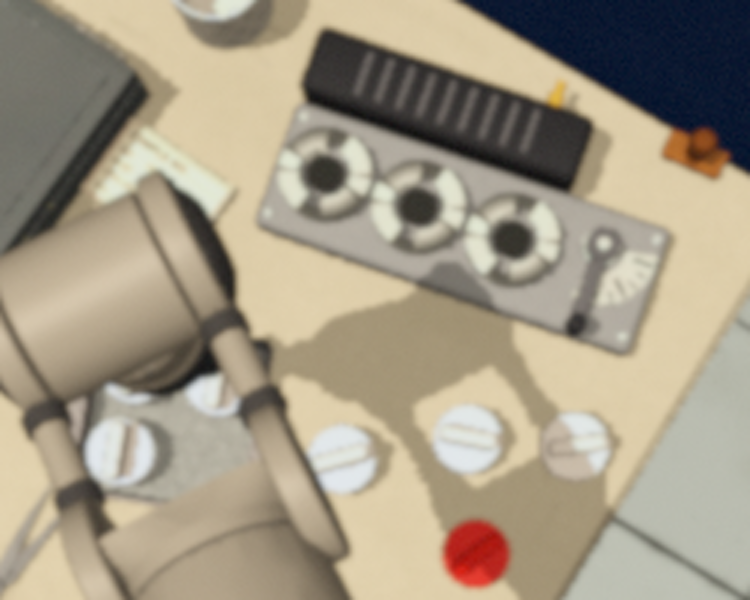

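```bash
python3 - <<'E'
from view import *
full(.408,.243,.18,17.5)
E
```

```text
det 1.0
shift cm [-10.72   1.49   4.78] rv [-1.2000e-03  1.1451e+00 -3.0000e-04] q [ 28.7  27.1  81.4   0.1  71.5 -54.4] t 38.2 F [-0.3 -0.3 -0.2]
```

```bash
python3 -m inch '[-4,1.5,1.8,0,0.14,0,0.5, -8,1.5,3.6,0,0.28,0,0.5, -10.7,1.5,4.8,0,0.42,0,0.5, -10.7,1.5,4.8,0,0.56,0,0.5, -10.7,1.5,4.8,0,0.7,0,0.5]'|head -2;python3 -m inch '[0,0,0,0,0.14,0,0.5, 0,0,0,0,0.28,0,0.5, 0,0,0,0,0.42,0,0.5, 0,0,0,0,0.445,0,0.5, 0,0,0,0,0.445,0,0.5]'
cat > fr.py <<'E'
from view import *
import sys
x,y=map(float,sys.argv[1:3])
d=eyes.get_image("wrist"); W=world(d); save(d,sys.argv[3])
r=wing(d,W,(x,y),0); c=r["c"]-.0015*robot.observe()["tool_rot"][:2,2]; print(r,"corr",c.round(4)); full(c[0],c[1],.041,r["wing_yaw"]-90)
E
python3 fr.py .408 .243 w15.png
```

```text
clock: 38.7
tcp_pos: [0.4068, 0.2421, 0.1785]
clock: 39.2
tcp_pos: [0.4075, 0.2431, 0.179]
tool_rot: [[0.953, -0.003, -0.303], [0.303, -0.0, 0.953], [-0.003, -1.0, 0.001]]
force: [0.2, -0.7, 0.1]
grip_width: 0.501
{'c': array([0.4077, 0.2437]), 'size': array([12.2, 44.3]), 'wing_yaw': 107.76, 'z': np.float64(0.0633), 'px': (np.float64(278.0), np.float64(208.0))} corr [0.4082 0.2423]
det 1.0
shift cm [ 0.06 13.82 -0.11] rv [-0.0007 -0.0014 -0.0028] q [21.5 17.4 99.4  0.1 63.3  3.8] t 39.25 F [0.4 0.8 0.5]
```

View pics/w15.png

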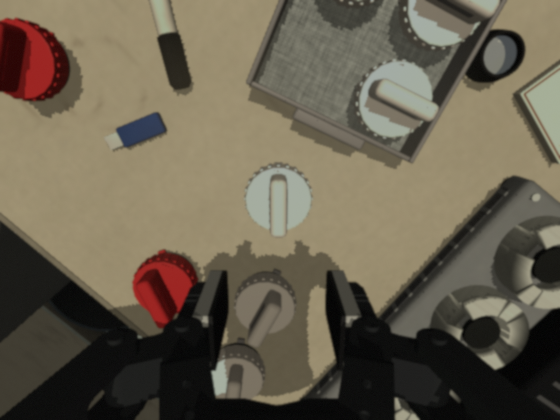

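```bash
python3 -m inch '[0.05,5,-0.1,0,0,0,0.5, 0.05,9,-0.1,0,0,0,0.5, 0.05,12,-0.1,0,0,0,0.5, 0.05,12,-0.1,0,0,0,0.5, 0.05,12,-0.1,0,0,0,0.5]'
python3 - <<'E'
from view import *
full(.4082,.2423,.0415,17.7)
E
```

```text
clock: 39.75
tcp_pos: [0.4088, 0.2426, 0.0604]
tool_rot: [[0.953, -0.002, -0.302], [0.302, 0.0, 0.953], [-0.002, -1.0, 0.001]]
force: [0.5, 0.5, 0.5]
grip_width: 0.499
det 1.0
shift cm [-0.06  1.89 -0.01] rv [-0.0007 -0.002  -0.0017] q [2.140e+01 2.720e+01 1.073e+02 1.000e-01 4.560e+01 3.800e+00] t 39.75 F [0.5 0.5 0.5]
```

```bash
python3 -m inch '[-0.05,1.8,0,0,0,0,0.5, -0.05,1.85,0,0,0,0,0.5, -0.05,1.85,0,0,0,0,0.2, -0.05,1.85,0,0,0,0,0, -0.05,1.85,0,0,0,0,0]';python3 -m inch '[0,0,0,0,0,0,0, 0,0,0,0,0,0,0]'
```

```text
clock: 40.25
tcp_pos: [0.4091, 0.2428, 0.0431]
tool_rot: [[0.954, 0.001, -0.301], [0.301, 0.001, 0.954], [0.002, -1.0, 0.001]]
force: [-1.3, -1.2, 7.7]
grip_width: 0.136
clock: 40.45
tcp_pos: [0.4091, 0.2428, 0.043]
tool_rot: [[0.954, 0.001, -0.301], [0.301, 0.001, 0.954], [0.002, -1.0, 0.001]]
force: [-1.5, -0.6, 7.0]
grip_width: 0.14
```

```bash
python3 -m inch '[0,-3,0,0,0,0,0, 0,-8,0,0,0,0,0, 0,-13,0,0,0,0,0, 0,-14,0,0,0,0,0]'|head -2
python3 - <<'E'
from view import *
full(.6386,.263,.18,72.1)
E
```

```text
clock: 40.85
tcp_pos: [0.411, 0.2434, 0.1876]
det 1.0
shift cm [22.29  0.98 -4.99] rv [ 0.0033 -0.9526  0.0099] q [21.4 16.8 98.9  0.1 63.7  3.9] t 40.85 F [-0.2  0.6 -1.4]
```

```bash
python3 -m inch '[4.5,0.6,-1,0,-0.14,0,0, 9,0.6,-2,0,-0.28,0,0, 13.5,0.6,-3,0,-0.42,0,0, 18,0.6,-4,0,-0.56,0,0, 22.2,0.6,-5,0,-0.7,0,0]'|head -2;python3 -m inch '[0,0,0,0,-0.14,0,0, 0,0,0,0,-0.253,0,0, 0,0,0,0,-0.253,0,0, 0,0,0,0,-0.253,0,0]'
python3 - <<'E'
from view import *
d=eyes.get_image("wrist"); save(d,"w16.png")
full(.6386,.263,.12,72.1)
E
```

```text
clock: 41.35
tcp_pos: [0.6367, 0.2614, 0.1748]
clock: 41.75
tcp_pos: [0.6348, 0.2614, 0.1751]
tool_rot: [[0.31, -0.002, -0.951], [0.951, 0.0, 0.31], [-0.0, -1.0, 0.002]]
force: [1.3, -0.7, -1.1]
grip_width: 0.141
det 1.0
shift cm [ 0.26  5.54 -0.32] rv [-0.0014 -0.0024  0.    ] q [ 16.   39.4  62.7   0.   77.9 -56. ] t 41.8 F [-0.5  1.1 -0.3]
```

View pics/w16.png

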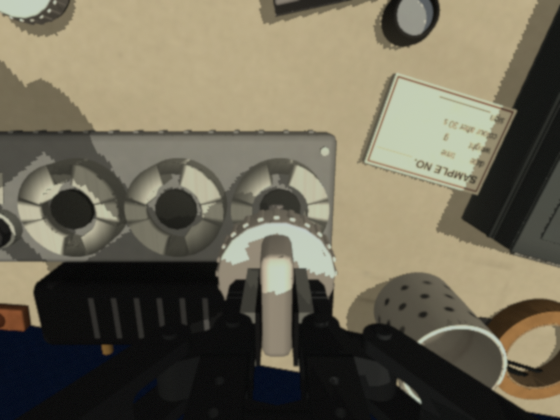

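```bash
python3 -m inch '[0.26,4,-0.3,0,0,0,0, 0.26,6.5,-0.3,0,0,0,0, 0.26,6.5,-0.3,0,0,0,0, 0.26,6.5,-0.3,0,0,0,0, 0.26,6.5,-0.3,0,0,0,0]'
python3 - <<'E'
from view import *
full(.6386,.263,.086,72.1)
E
```

```text
clock: 42.3
tcp_pos: [0.6398, 0.2634, 0.1128]
tool_rot: [[0.308, 0.003, -0.951], [0.951, 0.002, 0.308], [0.002, -1.0, -0.002]]
force: [-0.1, -0.1, -0.2]
grip_width: 0.139
det 1.0
shift cm [-0.08  2.68  0.11] rv [ 0.0019 -0.0004  0.0023] q [ 16.   42.7  66.4   0.   70.7 -56.1] t 42.3 F [-0.1 -0.1 -0.2]
```

```bash
python3 -m inch '[-0.07,0.5,0.1,0,0,0,0, -0.07,0.8,0.1,0,0,0,0, -0.07,1.1,0.1,0,0,0,0, -0.07,1.4,0.1,0,0,0,0, -0.07,1.4,0.1,0,0,0,0]'
python3 -m inch '[0,0.2,0,0,0,0,0, 0,0.4,0,0,0,0,0, 0,0.6,0,0,0,0,0, 0,0.8,0,0,0,0,0, 0,0.8,0,0,0,0,0]'
```

```text
clock: 42.8
tcp_pos: [0.6376, 0.2627, 0.0962]
tool_rot: [[0.307, -0.001, -0.952], [0.952, 0.0, 0.307], [0.0, -1.0, 0.001]]
force: [0.2, 1.3, 0.8]
grip_width: 0.132
clock: 43.3
tcp_pos: [0.6377, 0.2627, 0.0886]
tool_rot: [[0.307, -0.001, -0.952], [0.952, 0.001, 0.307], [0.0, -1.0, 0.001]]
force: [-1.0, -0.1, 4.6]
grip_width: 0.136
```

```bash
python3 -m inch '[0,0.2,0,0,0,0,0, 0,0.35,0,0,0,0,0, 0,0.5,0,0,0,0,0, 0,0.5,0,0,0,0,0]'
```

```text
clock: 43.7
tcp_pos: [0.6378, 0.2626, 0.0861]
tool_rot: [[0.307, 0.001, -0.952], [0.952, 0.001, 0.307], [0.001, -1.0, -0.0]]
force: [-7.0, -3.4, 17.2]
grip_width: 0.134
```

Home. Twist clockwise.

```bash
python3 -m inch '[0,0,0,0,0.14,0,0, 0,0,0,0,0.28,0,0, 0,0,0,0,0.42,0,0, 0,0,0,0,0.56,0,0, 0,0,0,0,0.7,0,0]'; python3 -m inch '[0,0,0,0,0.14,0,0, 0,0,0,0,0.28,0,0, 0,0,0,0,0.42,0,0, 0,0,0,0,0.56,0,0, 0,0,0,0,0.7,0,0]';python3 -m inch '[0,0,0,0,0.1,0,0, 0,0,0,0,0.19,0,0, 0,0,0,0,0.19,0,0]'; python3 -c "
from h import *
s=robot.observe();print(s['wrist_torque'])"
```

```text
clock: 44.2
tcp_pos: [0.639, 0.2634, 0.086]
tool_rot: [[0.851, 0.004, -0.525], [0.525, 0.002, 0.851], [0.004, -1.0, -0.0]]
force: [-2.3, 0.4, 14.4]
grip_width: 0.138
clock: 44.7
tcp_pos: [0.6384, 0.2637, 0.0861]
tool_rot: [[0.989, 0.003, 0.146], [-0.146, 0.002, 0.989], [0.002, -1.0, 0.003]]
force: [-4.3, 1.2, 14.7]
grip_width: 0.135
clock: 45.0
tcp_pos: [0.6383, 0.2637, 0.0861]
tool_rot: [[0.945, 0.002, 0.327], [-0.327, 0.002, 0.945], [0.002, -1.0, 0.003]]
force: [-4.3, 1.6, 15.1]
grip_width: 0.138
[ 0.01537046  0.592729   -0.04650748]
```

```bash
python3 -m inch '[0,-0.3,0,0,-0.01,0,0, 0,-0.6,0,0,-0.01,0,0, 0,-0.7,0,0,-0.015,0,0, 0,-0.7,0,0,-0.015,0,0]'; python3 -m inch '[0,0,0,0,0,0,0.2, 0,0,0,0,0,0,0.35, 0,0,0,0,0,0,0.35]';python3 -m inch '[0,-3,0,0,0,0,0.4, 0,-7,0,0,0,0,0.4, 0,-9,0,0,0,0,0.4, 0,-9,0,0,0,0,0.4]'
python3 - <<'E'
from view import *
d=eyes.get_image("wrist"); save(d,"w17.png");W=world(d); print(wing(d,W,(.638,.263),.0475))
E
```

```text
clock: 45.4
tcp_pos: [0.6379, 0.2629, 0.0904]
tool_rot: [[0.95, -0.0, 0.311], [-0.311, 0.001, 0.95], [-0.001, -1.0, 0.001]]
force: [1.3, 1.7, 3.6]
grip_width: 0.138
clock: 45.7
tcp_pos: [0.637, 0.2623, 0.0896]
tool_rot: [[0.95, -0.003, 0.311], [-0.311, -0.0, 0.95], [-0.003, -1.0, -0.001]]
force: [0.2, 0.3, -0.4]
grip_width: 0.351
clock: 46.1
tcp_pos: [0.6392, 0.263, 0.1844]
tool_rot: [[0.95, 0.005, 0.311], [-0.311, 0.002, 0.95], [0.004, -1.0, 0.004]]
force: [0.7, 0.3, 0.7]
grip_width: 0.4
{'c': array([0.6381, 0.2641]), 'size': array([45.1, 12.3]), 'wing_yaw': 71.86, 'z': np.float64(0.1107), 'px': (np.float64(274.0), np.float64(226.0))}
```

View pics/w17.png

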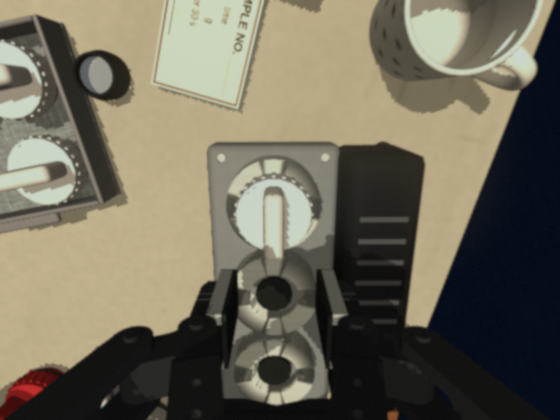

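```bash
python3 - <<'E'
from view import *
d=eyes.get_image("top"); W=world(d)
for c,b in [((.4287,.1437),0),((.4247,.0576),0)]: print(meas(d,W,c,b))
full(.428,.141,.18,-9.8)
E
```

```text
{'n': 758, 'wing_z': np.float64(0.5939), 'wing_c': array([0.4229, 0.1614]), 'std': array([0.0087, 0.0169]), 'yaw': np.float64(16.7), 'px': (299.6, 197.5), 'body_c': array([0.4721, 0.1579]), 'area_r': np.float64(15.3)}
{'n': 110, 'wing_z': np.float64(0.062), 'wing_c': array([0.4247, 0.0574]), 'std': array([0.0038, 0.0131]), 'yaw': np.float64(100.4), 'px': (340.6, 218.3), 'body_c': array([0.4246, 0.0577]), 'area_r': np.float64(11.1)}
det 1.0
shift cm [-16.12   0.02 -18.06] rv [ 0.0002 -0.1456 -0.0017] q [16.  39.5 61.7  0.  78.8 34.1] t 46.2 F [-0.1 -0.   0.3]
```

```bash
python3 -m inch '[-3.2,0,-3.6,0,0,0,0.5, -6.4,0,-7.2,0,0,0,0.5, -9.6,0,-10.8,0,0,0,0.5, -12.8,0,-14.4,0,-0.1,0,0.5, -16.1,0,-18,0,-0.146,0,0.5]'; python3 -m inch '[0,0,0,0,0,0,0.5, 0,0,0,0,0,0,0.5, 0,0,0,0,0,0,0.5]'|head -2; python3 fr.py .428 .142 w18.png
```

```text
clock: 46.7
tcp_pos: [0.4256, 0.1406, 0.1787]
tool_rot: [[0.986, -0.005, 0.166], [-0.166, -0.0, 0.986], [-0.005, -1.0, -0.001]]
force: [1.8, -0.7, 0.9]
grip_width: 0.499
clock: 47.0
tcp_pos: [0.4295, 0.1419, 0.1803]
{'c': array([0.4277, 0.1423]), 'size': array([44.5, 12.2]), 'wing_yaw': 80.29, 'z': np.float64(0.0632), 'px': (np.float64(274.0), np.float64(207.0))} corr [0.4274 0.1408]
det 1.0
shift cm [-0.19 13.92 -0.16] rv [-0.0005 -0.001  -0.0009] q [  8.5  15.1 102.6   0.   62.3  18.3] t 47.05 F [-0.4  0.1  0.2]
```

View pics/w18.png

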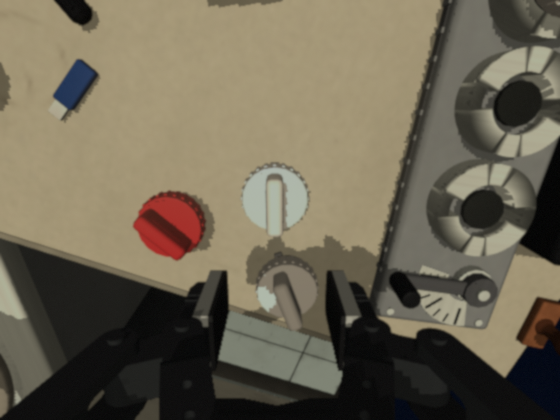

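```bash
python3 -m inch '[-0.18,5,-0.15,0,0,0,0.5, -0.18,9,-0.15,0,0,0,0.5, -0.18,12,-0.15,0,0,0,0.5, -0.18,12,-0.15,0,0,0,0.5, -0.18,12,-0.15,0,0,0,0.5]'
python3 - <<'E'
from view import *
full(.4274,.1408,.0415,-9.7)
E
```

```text
clock: 47.55
tcp_pos: [0.4272, 0.1409, 0.0605]
tool_rot: [[0.986, -0.002, 0.169], [-0.169, 0.0, 0.986], [-0.002, -1.0, 0.0]]
force: [0.0, -0.6, 0.7]
grip_width: 0.498
det 1.0
shift cm [ 0.03  1.9  -0.01] rv [-0.0001 -0.0008 -0.0019] q [8.400e+00 2.520e+01 1.112e+02 1.000e-01 4.370e+01 1.820e+01] t 47.55 F [ 0.  -0.6  0.7]
```

```bash
python3 -m inch '[0,1.8,0,0,0,0,0.5, 0,1.85,0,0,0,0,0.5, 0,1.85,0,0,0,0,0.2, 0,1.85,0,0,0,0,0, 0,1.85,0,0,0,0,0]';python3 -m inch '[0,0,0,0,0,0,0, 0,0,0,0,0,0,0]'
python3 -m inch '[0,-3,0,0,0,0,0, 0,-8,0,0,0,0,0, 0,-13,0,0,0,0,0, 0,-14,0,0,0,0,0]'|head -2
python3 - <<'E'
from view import *
full(.614,.1869,.18,72.1)
E
```

```text
clock: 48.05
tcp_pos: [0.4277, 0.1408, 0.0436]
tool_rot: [[0.986, 0.002, 0.17], [-0.17, 0.001, 0.986], [0.002, -1.0, 0.001]]
force: [0.6, -0.1, 7.7]
grip_width: 0.135
clock: 48.25
tcp_pos: [0.4277, 0.1408, 0.0436]
tool_rot: [[0.986, 0.002, 0.17], [-0.17, 0.001, 0.986], [0.002, -1.0, 0.001]]
force: [0.8, -0.4, 6.5]
grip_width: 0.137
clock: 48.65
tcp_pos: [0.4293, 0.141, 0.188]
det 1.0
shift cm [17.41  0.99  7.65] rv [ 0.0035 -1.4287  0.0103] q [  8.4  14.2 102.5   0.   62.7  18.2] t 48.65 F [ 1.7  0.8 -1.6]
```

```bash
python3 -m inch '[4.3,0.6,1.9,0,-0.14,0,0, 8.7,0.6,3.8,0,-0.28,0,0, 13,0.6,5.7,0,-0.42,0,0, 17.4,0.6,7.65,0,-0.56,0,0, 17.4,0.6,7.65,0,-0.7,0,0]'|head -2;python3 -m inch '[0,0,0,0,-0.14,0,0, 0,0,0,0,-0.28,0,0, 0,0,0,0,-0.42,0,0, 0,0,0,0,-0.56,0,0, 0,0,0,0,-0.7,0,0]'|head -2; python3 -m inch '[0,0,0,0,-0.03,0,0, 0,0,0,0,-0.03,0,0]'|head -2
python3 - <<'E'
from view import *
full(.614,.1869,.113,72.1)
E
```

```text
clock: 49.15
tcp_pos: [0.6153, 0.1871, 0.1733]
clock: 49.65
tcp_pos: [0.6107, 0.1863, 0.1754]
clock: 49.85
tcp_pos: [0.6108, 0.1863, 0.1757]
det 1.0
shift cm [ 0.15  6.27 -0.29] rv [-0.0017 -0.0011 -0.0001] q [ 10.1  34.1  72.5   0.   73.5 -62. ] t 49.85 F [-0.5 -0.1 -0.4]
```

```bash
python3 -m inch '[0.1,4,-0.22,0,0,0,0, 0.1,6.3,-0.22,0,0,0,0, 0.1,6.3,-0.22,0,0,0,0, 0.1,6.3,-0.22,0,0,0,0, 0.1,6.3,-0.22,0,0,0,0]'
python3 - <<'E'
from view import *
full(.614,.1869,.086,72.1)
E
```

```text
clock: 50.35
tcp_pos: [0.6144, 0.1869, 0.1148]
tool_rot: [[0.307, 0.002, -0.952], [0.952, 0.001, 0.307], [0.002, -1.0, -0.002]]
force: [0.2, 0.1, -1.2]
grip_width: 0.134
det 1.0
shift cm [-0.02  2.88  0.04] rv [0.0016 0.0003 0.0016] q [ 10.1  37.6  76.3   0.   66.  -62.1] t 50.35 F [ 0.2  0.1 -1.2]
```

```bash
python3 -m inch '[-0.02,0.5,0.03,0,0,0,0, -0.02,0.8,0.03,0,0,0,0, -0.02,1.1,0.03,0,0,0,0, -0.02,1.4,0.03,0,0,0,0, -0.02,1.4,0.03,0,0,0,0]'
python3 -m inch '[0,0.2,0,0,0,0,0, 0,0.4,0,0,0,0,0, 0,0.6,0,0,0,0,0, 0,0.8,0,0,0,0,0, 0,0.8,0,0,0,0,0]'
```

```text
clock: 50.85
tcp_pos: [0.6127, 0.1866, 0.0983]
tool_rot: [[0.306, -0.002, -0.952], [0.952, 0.0, 0.306], [-0.0, -1.0, 0.002]]
force: [-0.2, 0.6, -1.4]
grip_width: 0.137
clock: 51.35
tcp_pos: [0.6132, 0.1866, 0.0911]
tool_rot: [[0.306, -0.001, -0.952], [0.952, 0.001, 0.306], [0.0, -1.0, 0.001]]
force: [-1.1, -0.7, 2.9]
grip_width: 0.136
```

```bash
python3 -m inch '[0,0.2,0,0,0,0,0, 0,0.4,0,0,0,0,0, 0,0.6,0,0,0,0,0, 0,0.7,0,0,0,0,0, 0,0.7,0,0,0,0,0]'
```

```text
clock: 51.85
tcp_pos: [0.6132, 0.1866, 0.0866]
tool_rot: [[0.306, 0.001, -0.952], [0.952, 0.001, 0.306], [0.001, -1.0, -0.001]]
force: [-7.0, -1.8, 19.9]
grip_width: 0.139
```

Home (underside 43 mm). Twist.

```bash
python3 -m inch '[0,0,0,0,0.14,0,0, 0,0,0,0,0.28,0,0, 0,0,0,0,0.42,0,0, 0,0,0,0,0.56,0,0, 0,0,0,0,0.7,0,0]'; python3 -m inch '[0,0,0,0,0.14,0,0, 0,0,0,0,0.28,0,0, 0,0,0,0,0.42,0,0, 0,0,0,0,0.56,0,0, 0,0,0,0,0.7,0,0]'|head -3;python3 -m inch '[0,0,0,0,0.1,0,0, 0,0,0,0,0.19,0,0, 0,0,0,0,0.19,0,0]'; python3 -m inch '[0,-0.3,0,0,-0.01,0,0, 0,-0.6,0,0,-0.01,0,0, 0,-0.7,0,0,-0.015,0,0, 0,-0.7,0,0,-0.015,0,0]'; python3 -m inch '[0,0,0,0,0,0,0.2, 0,0,0,0,0,0,0.35, 0,0,0,0,0,0,0.35]';python3 -m inch '[0,-3,0,0,0,0,0.4, 0,-7,0,0,0,0,0.4, 0,-9,0,0,0,0,0.4, 0,-9,0,0,0,0,0.4]'
python3 - <<'E'
from view import *
d=eyes.get_image("wrist"); save(d,"w19.png");W=world(d); print(wing(d,W,(.614,.187),.0475))
d=eyes.get_image("top"); W=world(d); save(d,"t5.png",(150,70,400,270),3)
print(meas(d,W,(.4247,.0577),0))
full(.4242,.0555,.18,10)
E
```

```text
clock: 52.35
tcp_pos: [0.6145, 0.1868, 0.0866]
tool_rot: [[0.85, 0.004, -0.526], [0.526, 0.001, 0.85], [0.004, -1.0, -0.001]]
force: [-2.6, -1.0, 16.2]
grip_width: 0.138
clock: 52.85
tcp_pos: [0.6135, 0.1869, 0.0866]
tool_rot: [[0.989, 0.002, 0.145], [-0.145, 0.001, 0.989], [0.001, -1.0, 0.001]]
clock: 53.15
tcp_pos: [0.6133, 0.187, 0.0866]
tool_rot: [[0.945, 0.001, 0.326], [-0.326, 0.001, 0.945], [0.001, -1.0, 0.001]]
force: [-7.4, -0.6, 18.4]
grip_width: 0.135
clock: 53.55
tcp_pos: [0.6132, 0.1868, 0.0908]
tool_rot: [[0.951, -0.001, 0.31], [-0.31, 0.001, 0.951], [-0.001, -1.0, 0.001]]
force: [0.6, 0.5, 3.9]
grip_width: 0.137
clock: 53.85
tcp_pos: [0.6127, 0.1864, 0.0902]
tool_rot: [[0.951, -0.002, 0.31], [-0.31, 0.0, 0.951], [-0.002, -1.0, -0.001]]
force: [-0.4, 0.6, -0.1]
grip_width: 0.352
clock: 54.25
tcp_pos: [0.6148, 0.1868, 0.1845]
tool_rot: [[0.951, 0.006, 0.31], [-0.31, 0.002, 0.951], [0.005, -1.0, 0.003]]
force: [0.6, 0.1, -1.2]
grip_width: 0.397
{'c': array([0.6139, 0.1885]), 'size': array([45. , 12.3]), 'wing_yaw': 71.92, 'z': np.float64(0.1107), 'px': (np.float64(273.0), np.float64(225.0))}
{'n': 35, 'wing_z': np.float64(0.0637), 'wing_c': array([0.4277, 0.0423]), 'std': array([0.0036, 0.0043]), 'yaw': np.float64(102.0), 'px': (348.0, 216.8), 'body_c': array([0.4287, 0.0401]), 'area_r': np.float64(5.4)}
det 1.0
shift cm [-13.87   0.06 -18.3 ] rv [-2.0e-04 -4.9e-01 -1.6e-03] q [10.1 34.1 71.7  0.  74.3 28.1] t 54.35 F [ 0.1  0.8 -1. ]
```

View pics/w19.png

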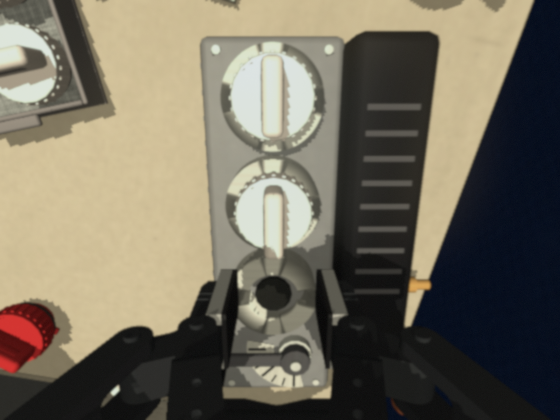

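View pics/t5.png

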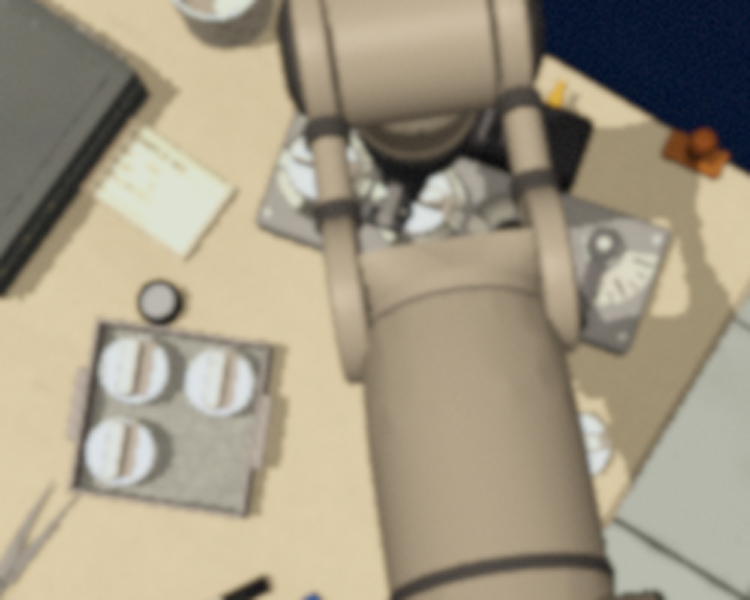

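```bash
python3 -m inch '[-2.8,0,-3.7,0,-0.1,0,0.5, -5.6,0,-7.4,0,-0.2,0,0.5, -8.4,0,-11,0,-0.3,0,0.5, -11.2,0,-14.6,0,-0.4,0,0.5, -13.9,0,-18.3,0,-0.49,0,0.5]'; python3 -m inch '[0,0,0,0,0,0,0.5, 0,0,0,0,0,0,0.5, 0,0,0,0,0,0,0.5]'|head -2; python3 fr.py .4242 .056 w20.png
```

```text
clock: 54.85
tcp_pos: [0.4213, 0.0551, 0.1793]
tool_rot: [[0.984, -0.005, -0.178], [0.178, 0.001, 0.984], [-0.004, -1.0, 0.001]]
force: [0.7, -0.9, 0.8]
grip_width: 0.498
clock: 55.15
tcp_pos: [0.4249, 0.0559, 0.1806]
{'c': array([0.4233, 0.0561]), 'size': array([12.3, 45.3]), 'wing_yaw': 100.05, 'z': np.float64(0.0632), 'px': (np.float64(275.0), np.float64(207.0))} corr [0.4236 0.0546]
det 1.0
shift cm [-0.15 13.96 -0.13] rv [-0.0009 -0.0009 -0.0012] q [ -2.8  12.7 105.9   0.   61.5 -12.8] t 55.2 F [-0.1  0.3  0.1]
```

View pics/w20.png

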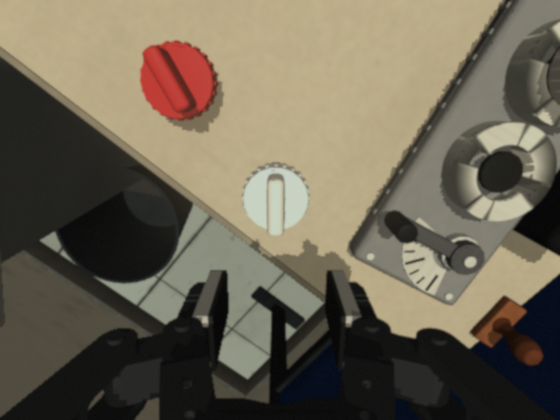

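The white cassette at (275,205) is fresh2; the red one at (178,80) is the decoy. Grasp.

```bash
python3 -m inch '[-0.15,5,-0.13,0,0,0,0.5, -0.15,9,-0.13,0,0,0,0.5, -0.15,12,-0.13,0,0,0,0.5, -0.15,12,-0.13,0,0,0,0.5, -0.15,12,-0.13,0,0,0,0.5]'
python3 - <<'E'
from view import *
full(.4236,.0546,.0415,10.05)
E
```

```text
clock: 55.7
tcp_pos: [0.4234, 0.0546, 0.061]
tool_rot: [[0.985, -0.002, -0.174], [0.174, 0.001, 0.985], [-0.002, -1.0, 0.001]]
force: [0.1, -0.0, 0.0]
grip_width: 0.499
det 1.0
shift cm [ 0.02  1.95 -0.01] rv [-0.0009 -0.0003 -0.0019] q [ -3.   23.4 114.6   0.   42.2 -13. ] t 55.7 F [ 0.1 -0.   0. ]
```

```bash
python3 -m inch '[0,1.8,0,0,0,0,0.5, 0,1.9,0,0,0,0,0.5, 0,1.9,0,0,0,0,0.2, 0,1.9,0,0,0,0,0, 0,1.9,0,0,0,0,0]'|head -2;python3 -m inch '[0,0,0,0,0,0,0, 0,0,0,0,0,0,0]'
python3 -m inch '[0,-3,0,0,0,0,0, 0,-8,0,0,0,0,0, 0,-13,0,0,0,0,0, 0,-14,0,0,0,0,0]'|head -2
python3 - <<'E'
from view import *
full(.5895,.1108,.18,72.1)
E
```

```text
clock: 56.2
tcp_pos: [0.424, 0.0542, 0.0434]
clock: 56.4
tcp_pos: [0.4239, 0.0543, 0.0434]
tool_rot: [[0.985, 0.002, -0.174], [0.174, 0.0, 0.985], [0.002, -1.0, 0.0]]
force: [-0.8, 0.5, 6.2]
grip_width: 0.139
clock: 56.8
tcp_pos: [0.4257, 0.0541, 0.1877]
det 1.0
shift cm [17.11  0.93  2.74] rv [ 0.0067 -1.0837  0.0076] q [ -3.   11.9 105.7   0.   61.9 -13.1] t 56.8 F [-0.  -0.7 -0.7]
```

```bash
python3 -m inch '[4.3,0.6,0.7,0,-0.14,0,0, 8.6,0.6,1.4,0,-0.28,0,0, 12.9,0.6,2.1,0,-0.42,0,0, 17.2,0.6,2.75,0,-0.56,0,0, 17.2,0.6,2.75,0,-0.7,0,0]'|head -2;python3 -m inch '[0,0,0,0,-0.14,0,0, 0,0,0,0,-0.28,0,0, 0,0,0,0,-0.384,0,0, 0,0,0,0,-0.384,0,0, 0,0,0,0,-0.384,0,0]'|head -2
python3 - <<'E'
from view import *
full(.5895,.1108,.113,72.1)
E
```

```text
clock: 57.3
tcp_pos: [0.5912, 0.1124, 0.1743]
clock: 57.8
tcp_pos: [0.5873, 0.1111, 0.1757]
det 1.0
shift cm [ 0.04  6.27 -0.23] rv [-0.0016 -0.0027  0.    ] q [  3.4  29.9  80.    0.   70.2 -68.6] t 57.8 F [0.1 0.4 0. ]
```

```bash
python3 -m inch '[0.04,4,-0.18,0,-0.002,0,0, 0.04,6.3,-0.18,0,-0.002,0,0, 0.04,6.3,-0.18,0,-0.002,0,0, 0.04,6.3,-0.18,0,-0.002,0,0, 0.04,6.3,-0.18,0,-0.002,0,0]'
python3 - <<'E'
from view import *
full(.5893,.1108,.086,72.1)
E
```

```text
clock: 58.3
tcp_pos: [0.5904, 0.1111, 0.1146]
tool_rot: [[0.306, 0.002, -0.952], [0.952, 0.001, 0.306], [0.001, -1.0, -0.002]]
force: [0.3, -0.4, -0.1]
grip_width: 0.139
det 1.0
shift cm [-0.06  2.86  0.1 ] rv [0.0016 0.0013 0.0013] q [  3.3  33.6  83.9   0.   62.4 -68.9] t 58.3 F [ 0.3 -0.4 -0.1]
```

```bash
python3 -m inch '[-0.04,0.5,0.02,0,0,0,0, -0.04,0.8,0.02,0,0,0,0, -0.04,1.1,0.02,0,0,0,0, -0.04,1.4,0.02,0,0,0,0, -0.04,1.4,0.02,0,0,0,0]'
python3 -m inch '[0,0.2,0,0,0,0,0, 0,0.4,0,0,0,0,0, 0,0.6,0,0,0,0,0, 0,0.8,0,0,0,0,0, 0,0.8,0,0,0,0,0]'
```

```text
clock: 58.8
tcp_pos: [0.5887, 0.1107, 0.0984]
tool_rot: [[0.305, -0.002, -0.952], [0.952, 0.0, 0.305], [-0.0, -1.0, 0.002]]
force: [-0.5, 0.3, -0.6]
grip_width: 0.132
clock: 59.3
tcp_pos: [0.5892, 0.1107, 0.091]
tool_rot: [[0.305, -0.001, -0.952], [0.952, 0.001, 0.305], [0.0, -1.0, 0.001]]
force: [-0.4, 0.9, 3.1]
grip_width: 0.137
```

```bash
python3 -m inch '[0,0.2,0,0,0,0,0, 0,0.4,0,0,0,0,0, 0,0.6,0,0,0,0,0, 0,0.7,0,0,0,0,0, 0,0.7,0,0,0,0,0]'
```

```text
clock: 59.8
tcp_pos: [0.5892, 0.1108, 0.0864]
tool_rot: [[0.305, 0.001, -0.952], [0.952, 0.001, 0.305], [0.001, -1.0, -0.001]]
force: [-7.2, -0.4, 20.2]
grip_width: 0.134
```

```bash
python3 -m inch '[0,0,0,0,0.14,0,0, 0,0,0,0,0.28,0,0, 0,0,0,0,0.42,0,0, 0,0,0,0,0.56,0,0, 0,0,0,0,0.7,0,0]'; python3 -m inch '[0,0,0,0,0.14,0,0, 0,0,0,0,0.28,0,0, 0,0,0,0,0.42,0,0, 0,0,0,0,0.56,0,0, 0,0,0,0,0.7,0,0]'|head -3;python3 -m inch '[0,0,0,0,0.1,0,0, 0,0,0,0,0.19,0,0, 0,0,0,0,0.19,0,0]'; python3 -m inch '[0,-0.3,0,0,-0.01,0,0, 0,-0.6,0,0,-0.01,0,0, 0,-0.7,0,0,-0.015,0,0, 0,-0.7,0,0,-0.015,0,0]'; python3 -m inch '[0,0,0,0,0,0,0.2, 0,0,0,0,0,0,0.35, 0,0,0,0,0,0,0.35]';python3 -m inch '[0,-3,0,0,0,0,0.4, 0,-7,0,0,0,0,0.4, 0,-12,0,0,0,0,0.4, 0,-13,0,0,0,0,0.4]'
python3 - <<'E'
from view import *
d=eyes.get_image("wrist"); save(d,"w21.png");W=world(d); print(wing(d,W,(.589,.111),.0475))
full(.5185,.0591,.18,-108)
E
```

```text
clock: 60.3
tcp_pos: [0.5897, 0.1107, 0.0864]
tool_rot: [[0.85, 0.002, -0.527], [0.527, 0.0, 0.85], [0.002, -1.0, -0.001]]
force: [-5.3, -1.5, 18.8]
grip_width: 0.135
clock: 60.8
tcp_pos: [0.5888, 0.1108, 0.0864]
tool_rot: [[0.99, -0.0, 0.144], [-0.144, 0.0, 0.99], [-0.0, -1.0, 0.0]]
clock: 61.1
tcp_pos: [0.5885, 0.1108, 0.0864]
tool_rot: [[0.946, -0.001, 0.325], [-0.325, 0.0, 0.946], [-0.001, -1.0, 0.0]]
force: [-9.1, -1.2, 21.7]
grip_width: 0.135
clock: 61.5
tcp_pos: [0.5887, 0.1107, 0.0907]
tool_rot: [[0.951, -0.002, 0.309], [-0.309, 0.0, 0.951], [-0.002, -1.0, -0.0]]
force: [-1.8, 0.7, 4.4]
grip_width: 0.137
clock: 61.8
tcp_pos: [0.5891, 0.1106, 0.0905]
tool_rot: [[0.951, -0.001, 0.309], [-0.309, 0.0, 0.951], [-0.001, -1.0, 0.0]]
force: [0.5, -0.1, -0.4]
grip_width: 0.35
clock: 62.2
tcp_pos: [0.5918, 0.1108, 0.2271]
tool_rot: [[0.951, 0.01, 0.309], [-0.309, 0.001, 0.951], [0.009, -1.0, 0.004]]
force: [1.5, 0.3, 0.4]
grip_width: 0.393
{'c': array([0.5893, 0.1123]), 'size': array([44.4, 12.2]), 'wing_yaw': 71.94, 'z': np.float64(0.1107), 'px': (np.float64(271.0), np.float64(208.0))}
det 1.0
shift cm [-5.37  4.55 -7.19] rv [-0.0089  1.5705  0.0032] q [ 3.3 27.7 75.5  0.  76.4 21.3] t 62.25 F [0.3 0.3 1.6]
```

View pics/w21.png

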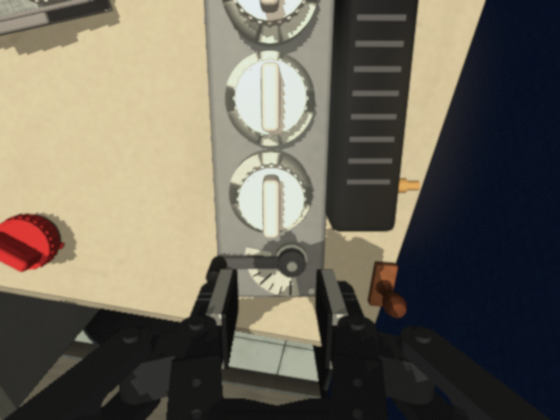

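```bash
python3 -m inch '[-2.7,2,-3.6,0,0.14,0,0.4, -5.4,2,-7.2,0,0.28,0,0.4, -5.4,2,-7.2,0,0.42,0,0.4, -5.4,2,-7.2,0,0.56,0,0.4, -5.4,2,-7.2,0,0.7,0,0.4]'|head -2; python3 -m inch '[0,0,0,0,0.14,0,0.4, 0,0,0,0,0.28,0,0.4, 0,0,0,0,0.42,0,0.4, 0,0,0,0,0.56,0,0.4, 0,0,0,0,0.7,0,0.4]'|head -2; python3 -m inch '[0,0,0,0,0.14,0,0.4, 0,0,0,0,0.17,0,0.4, 0,0,0,0,0.17,0,0.4]'
python3 - <<'E'
from view import *
d=eyes.get_image("wrist"); save(d,"w22.png"); W=world(d)
m=(np.hypot(W[...,0]-.5185,W[...,1]-.0591)<.02)&(W[...,2]>.078)&(W[...,2]<.09); v,u=np.where(m); k=ray(d,u.mean(),v.mean(),.084); print("knob",k,u.mean(),v.mean(),m.sum(), "corr",k[:2]-.0015*robot.observe()["tool_rot"][:2,2])
full(.5185,.0591,.057,-108)
E
```

```text
clock: 62.75
tcp_pos: [0.5147, 0.0586, 0.1996]
clock: 63.25
tcp_pos: [0.5148, 0.0589, 0.1993]
clock: 63.55
tcp_pos: [0.5151, 0.0589, 0.2]
tool_rot: [[-0.306, -0.003, 0.952], [-0.952, 0.001, -0.306], [0.0, -1.0, -0.003]]
force: [-0.4, 0.3, -0.0]
grip_width: 0.409
knob [0.51964239 0.05839462 0.084     ] 273.7360703812317 203.57184750733137 341 corr [0.51821422 0.05885321]
det 1.0
shift cm [-0.13 14.32  0.35] rv [0.0024 0.0035 0.0002] q [ -2.   20.6  91.1   0.   68.5 105.8] t 63.6 F [-0.1  0.   0.8]
```

View pics/w22.png

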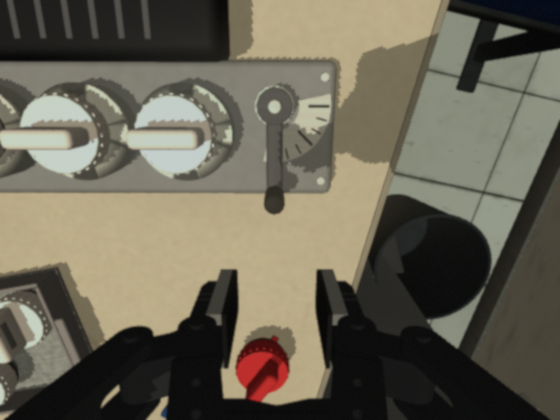

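```bash
python3 -m inch '[-0.1,5,0.3,0,0.003,0,0.4, -0.1,9,0.3,0,0.003,0,0.4, -0.1,12,0.3,0,0.003,0,0.4, -0.1,14.2,0.3,0,0.003,0,0.4, -0.1,14.2,0.3,0,0.003,0,0.4]'; python3 -m inch '[0,0,0,0,0,0,0.3, 0,0,0,0,0,0,0.1, 0,0,0,0,0,0,0, 0,0,0,0,0,0,0]'
```

```text
clock: 64.1
tcp_pos: [0.5162, 0.059, 0.056]
tool_rot: [[-0.309, -0.008, 0.951], [-0.951, 0.001, -0.309], [0.002, -1.0, -0.007]]
force: [-1.1, -0.9, -0.0]
grip_width: 0.4
clock: 64.5
tcp_pos: [0.5194, 0.059, 0.0603]
tool_rot: [[-0.311, 0.002, 0.95], [-0.95, 0.0, -0.311], [-0.001, -1.0, 0.001]]
force: [-0.3, 1.1, 3.8]
grip_width: 0.161
```

```bash
python3 -m inch '[0.907,0,0.059,0,-0.13,0,0, 1.8,0,0.235,0,-0.26,0,0, 2.661,0,0.526,0,-0.39,0,0, 3.478,0,0.925,0,-0.52,0,0, 4.236,0,1.427,0,-0.65,0,0]'; python3 -m inch '[0.942,0,0.064,0,-0.135,0,0, 0.942,0,0.064,0,-0.135,0,0, 0.942,0,0.064,0,-0.135,0,0]'
cat > lev.py <<'E'
from view import *
import sys
d=eyes.get_image("wrist"); save(d,sys.argv[1])
s=robot.observe(); k=s["tcp_pos"][:2]; P=np.array([.585,.0373])
print("tcp angle vs pivot", np.degrees(np.arctan2(*(k-P)[::-1]))%360-162.0, np.hypot(*(k-P)), "tool yaw",np.degrees(np.arctan2(s["tool_rot"][1,0],s["tool_rot"][0,0])))
E
python3 lev.py w23.png
```

```text
clock: 65.0
tcp_pos: [0.5203, 0.0145, 0.0603]
tool_rot: [[0.332, 0.003, 0.943], [-0.943, 0.001, 0.332], [-0.0, -1.0, 0.003]]
force: [3.6, 5.0, 1.7]
grip_width: 0.163
clock: 65.3
tcp_pos: [0.5242, 0.0057, 0.0602]
tool_rot: [[0.448, 0.003, 0.894], [-0.894, 0.0, 0.448], [0.001, -1.0, 0.003]]
force: [4.2, 2.3, 4.9]
grip_width: 0.164
tcp angle vs pivot 45.40042206866619 0.06850099386577604 tool yaw -63.36708882407349
```

View pics/w23.png

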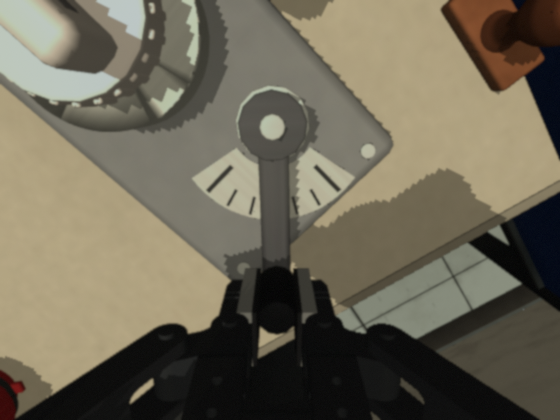

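```bash
python3 -m inch '[0,0,0,0,0,0,0.25, 0,0,0,0,0,0,0.4, 0,0,0,0,0,0,0.4]';python3 -m inch '[0,-3,0,0,0,0,0.4, 0,-7,0,0,0,0,0.4, 0,-12,0,0,0,0,0.4, 0,-15,0,0,0,0,0.4, 0,-15,0,0,0,0,0.4]'
python3 - <<'E'
from view import *
d=eyes.get_image("wrist"); save(d,"w24.png",(190,40,370,220),4); W=world(d)
m=(np.hypot(W[...,0]-.524,W[...,1]-.0057)<.02)&(W[...,2]>.078)&(W[...,2]<.09); v,u=np.where(m); k=ray(d,u.mean(),v.mean(),.084)
m2=(np.hypot(W[...,0]-.585,W[...,1]-.0373)<.025)&(W[...,2]>.0565)&(W[...,2]<.066); v2,u2=np.where(m2); p=ray(d,u2.mean(),v2.mean(),.060)
print(k,m.sum(),p,m2.sum(), np.degrees(np.arctan2(*(k-p)[1::-1]))%360-162.0, np.hypot(*(k-p)[:2]))
E
```

```text
clock: 65.65
tcp_pos: [0.5219, 0.0056, 0.0586]
tool_rot: [[0.451, -0.002, 0.893], [-0.893, 0.0, 0.451], [-0.001, -1.0, -0.002]]
force: [1.1, -1.1, 0.3]
grip_width: 0.397
clock: 66.15
tcp_pos: [0.5247, 0.0052, 0.2134]
tool_rot: [[0.451, 0.007, 0.893], [-0.893, -0.001, 0.451], [0.004, -1.0, 0.006]]
force: [0.1, 0.1, 0.4]
grip_width: 0.4
[0.52428353 0.00488638 0.084     ] 308 [0.58520144 0.03779889 0.06      ] 226 46.381305380242765 0.06924033513813127
```

View pics/w24.png

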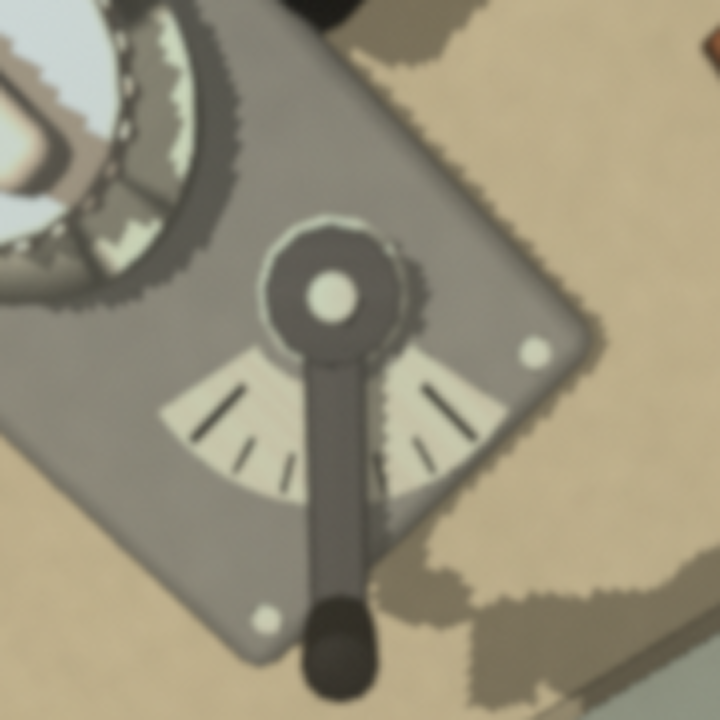

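```bash
python3 -m inch '[4,-3,-3.5,0,0,0,0.4, 8,-3,-7,0,0,0,0.4, 12,-3,-10.5,0,0,0,0.4, 15,-3,-13,0,0,0,0.4, 18,-3,-15,0,0,0,0.4]'; python3 -m inch '[4,0,0,0,0,0,0.4, 8,0,0,0,0,0,0.4, 10,0,0,0,0,0,0.4, 10,0,0,0,0,0,0.4]'
python3 - <<'E'
from view import *
d=eyes.get_image("top"); save(d,"t6.png",(150,70,420,270),2.8); W=world(d)
for c,b in [((.6369,.264),.0475),((.6122,.1885),.0475),((.5875,.1127),.0475),((.41,.425),.004),((.478,.416),.004),((.47,.347),.004)]:
    r=meas(d,W,c,b); print(r["wing_z"],r["wing_c"],r["std"],r["yaw"])
for n,p in [("loupe",(203,170)),("pad",(205,133)),("stamp",(382,120))]: print(n,W[p[1],p[0]].round(4))
E
```

```text
clock: 66.7
tcp_pos: [0.4682, -0.2246, 0.2371]
tool_rot: [[0.45, -0.004, 0.893], [-0.893, 0.002, 0.45], [-0.004, -1.0, -0.003]]
force: [1.5, 1.0, 0.0]
grip_width: 0.398
clock: 67.1
tcp_pos: [0.5149, -0.314, 0.2356]
tool_rot: [[0.449, -0.005, 0.894], [-0.894, 0.003, 0.449], [-0.005, -1.0, -0.003]]
force: [-0.2, -0.1, -1.4]
grip_width: 0.405
0.1097 [0.6372 0.2646] [0.0039 0.0132] 71.2
0.1102 [0.6134 0.1898] [0.004  0.0127] 72.0
0.1092 [0.5891 0.1142] [0.004 0.013] 72.1
0.0661 [0.4105 0.4221] [0.0039 0.0131] 172.7
0.0667 [0.4762 0.4136] [0.004 0.013] 174.2
0.0665 [0.4682 0.3442] [0.0039 0.0127] 173.4
loupe [0.5348 0.3979 0.0223]
pad [0.6297 0.3987 0.0101]
stamp [ 0.6623 -0.0339  0.0569]
```

View pics/t6.png

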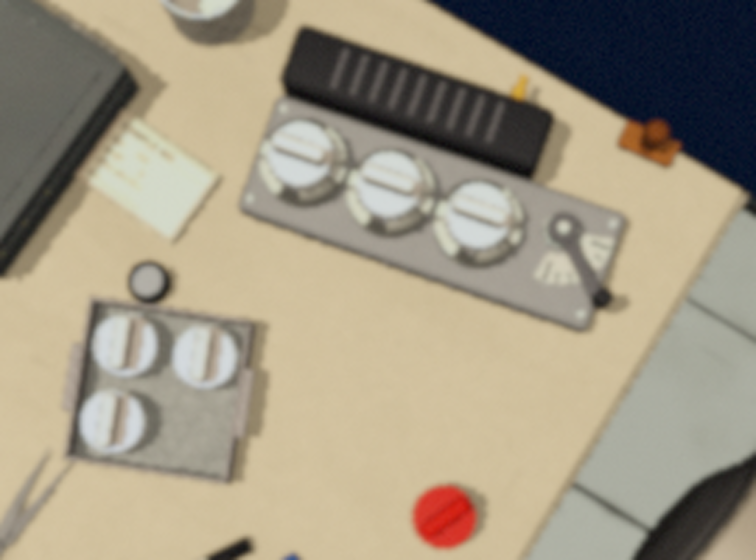

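Everything is in place: three cassettes locked in the ports, three upright in the box, the lever at about 45°, and the bystanders where they were.

```bash
python3 -c "
from rig import job
print(job.finish_job())"
```

```text
the job is handed in; nothing more can be done
None
```

The job is done and handed in at about 67 s on the robot's clock, well inside the 210 s limit; no verdict was reported.

**What I did, in order**
- Shut the valve lever against its stop, feeling about 13 N there.
- Pressed, turned and lifted all three exposed cassettes out and stood them upright in the sample box.
- Pushed the three fresh white cassettes home in ports 0, 1 and 2 and twisted each clockwise a quarter turn. None of them was found knocked aside. I left both red look-alikes alone.
- Set the lever to half open.

**Last checks**
- **Ports:** all three fresh cassettes have their wings at 71–72° against the sampler's 72°. Their tops are at the same height as the original locked ones, so all three read as locked.
- **Sample box:** all three exposed cassettes have wing tops at about 66 mm, which is the height for standing upright.
- **Lever:** the readings disagree slightly. The arm's pose at release gave 45.4°, the wrist camera gave 46.4° after release, and in the picture the lever sits midway between the 30° and 60° marks.
- **Label pad, stamp and loupe:** all three are within about 1–2 mm of where they started, by single-pixel depth readings from the top camera.

**What went wrong:** once, while looking around with an empty gripper, I ran the last joint to the end of its range. That moved the tool about 8 cm and tilted it roughly 7° in free space. Nothing was touched, and I corrected it. The top and wrist cameras also disagreed by about 3 mm, so I used the wrist camera and the feel of the grip for fitting.

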